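# Lock the press dial with its spring and load it

### The arm

A 6-joint arm with a two-finger parallel gripper is mounted at the origin on the work surface. World frame = base frame: x ahead of the robot, y to its left, z up, the work surface at z = 0. Lengths are in m, angles in rad, forces in N, time in s.
With the tool pointing down it reaches from about 0.425 to 0.95 m from the base axis. Payload 3.5 kg.
Tool frame: the origin (TCP) lies on the centre line of the jaws, within the pads' length; the fingertips stand 14 mm ahead of it and the grasp point (between the pads) lies 5 mm behind it (tips_ahead is the distance from the TCP to the fingertips, in m); y points along the fingers, z is the direction in which the jaws open and shut, and the axes are right-handed (so a half turn about y gives the same grasp; the last joint's range is limited). The gripper opens to 85 mm and grips with 20 to 120 N. Pads are 22 mm wide; open, the fingers measure 114 mm over their backs; the gripper's body (76 mm by 85 mm) begins 54 mm behind the grasp point. The pads swing forward as they close: fully open they stand 13 mm farther back than shut.
Start: joints at [-0.15, 0.286, 1.577, -0, 1.279, -0.15], TCP at [0.675, 0, 0.219] pointing down, gripper open.
Joint ranges: [-2.77, 2.77], [-0.9, 2.22], [0.21, 2.48], [-1.53, 4.67], [0.24, 2.81], [-2.84, 2.84]. Speed limits (rad/s): [2.79, 2.79, 3.14, 3.14, 3.14, 3.14].

### API

Orientations are given as a unit quaternion [x, y, z, w].
In Python, from plant import get_state, read_camera, sign_off, tips_ahead gives the robot as it stands.
- The arm moves only by the tool send_rows, never from a script. Its argument "plan" is a list of rows, each a list of 2 entries, a list of its own where there are three numbers: the shift along the tool's x, y, z in units of 12 cm (1.0 is 12 cm), then the turn, a rotation vector about the tool's x, y, z in units of 360 degrees (1.0 is 360 degrees). In form: [[[tx, ty, tz], [rx, ry, rz]], ...]. A call has 1 to 12 rows; each row shifts and turns the commanded pose from where the row before left it, along the tool's axes as they then stand; what a row does not reach is not made up. A row lasts 1/10 s, in which the tool goes at most 50 mm and 8.59 degrees, less where a joint would pass 70% of its speed; a pose out of reach is approached as far as the arm can. A call with a number of a shift or a turn outside -1 to 1 is refused whole. A call with a gripper value outside its range is refused whole. "gripper" is the closure, from 0 (fully open) to 1 (shut), set as the call begins (left out, the last holds). The fingers move at their own pace and stop on an object; "grip_force" is the grip in N (left out, the last holds). Time passes only in rows, so rows that do not move let the fingers close. It gives the time, the measured TCP pose, the force and the opening at its end, in the units of the state.
- get_state(): the state, without advancing time (a new reading comes with each control period).
- read_camera(name): name is "scene" or "side" or "wrist"; returns a dict with "img" (384x512x3 uint8, blue, green, red), "fx", "fy", "cx", "cy" (pixels), "world_from_camera" (4x4, takes a point from camera to world coordinates); the wrist camera has in their place "mount" (4x4, takes a point from camera to tool coordinates, whose origin is the TCP and whose axes are the tool frame's). Camera axes: x right, y down, z forward; pixel columns grow to the right and rows downward; lengths in m; the calibration is good to about 2 mm. The wrist camera is an equidistant fisheye: a pixel r from the principal point sees the ray r / f radians off the axis. A picture is of the moment at which its call begins: read the wrist's pose just before it. There is no depth.
- sign_off(): hands the job in, once; it reports no verdict.
The state is a dict: "time": time; "qpos": joint angles; "dq": joint speeds; "joint_efforts": joint torques, N m; "eef_pos": TCP position; "tcp_rot": TCP orientation; "contact_force": force on the tool from outside, world axes, zero at the start; "wrist_torque": the same for the moment, N m; "opening": opening from 0.0 (shut) to 1.0 (fully open).
Only numpy, scipy, OpenCV 4.12 (cv2) and the standard library are available. Lean on these libraries where they do the work, as an engineer would, in place of code of your own. Each camera call takes 0.05 s, during which the arm holds its last target. There are 200 camera calls.

### The job

Lock the press's indexing dial first: using the spring puller, never your fingers, stretch the lever's spring by its pull ring until its eye drops over the anchor post, so that the lever's roller is drawn in between the pins on the dial. Lay the puller back in its rest, then stand every jar from the blue mat upright in a nest of the dial, one per nest, down on the nest's floor. Leave the grease tin and the spanner where they are.

Things in the scene. Friction and masses are not known exactly. Their poses are not given: they have to be found in the camera images.
- fixture: Dial unit, fixed to the bench: cream cast base 15 mm thick, x -130 to 130, y -135 to 245 mm in its frame (origin on the bench under the dial's axis, z up). It carries dial, locking lever, spring, anchor post. Hooked on, the spring runs level along this frame's -x, from the lever's stud (x 100, y 225 with the lever shut) to the post (x -29, y 225).
- dial (a joint): Turn of the dial (rad, counterclockwise from above); at 0 a gap between two rim pins faces the lever's roller. Starts within 0.05 of 0; turns against 0.15 N m until the roller, entering the gap, centres and locks it. Aluminium disc 260 mm across, top 47 mm above the bench, with six black nests and six pairs of steel pins at its rim.
- nest0 (a point): Floor centre of a nest: black open cup on the dial, inside 60 mm across, outside 68, rim 25 mm above this point. Six nests, 60 degrees apart on an 88 mm radius round the dial's axis.
- nest1 (a point): Floor centre of a nest: black open cup on the dial, inside 60 mm across, outside 68, rim 25 mm above this point. Six nests, 60 degrees apart on an 88 mm radius round the dial's axis.
- nest2 (a point): Floor centre of a nest: black open cup on the dial, inside 60 mm across, outside 68, rim 25 mm above this point. Six nests, 60 degrees apart on an 88 mm radius round the dial's axis.
- nest3 (a point): Floor centre of a nest: black open cup on the dial, inside 60 mm across, outside 68, rim 25 mm above this point. Six nests, 60 degrees apart on an 88 mm radius round the dial's axis.
- nest4 (a point): Floor centre of a nest: black open cup on the dial, inside 60 mm across, outside 68, rim 25 mm above this point. Six nests, 60 degrees apart on an 88 mm radius round the dial's axis.
- nest5 (a point): Floor centre of a nest: black open cup on the dial, inside 60 mm across, outside 68, rim 25 mm above this point. Six nests, 60 degrees apart on an 88 mm radius round the dial's axis.
- lever (a joint): Angle of the locking lever (rad): 0 shut (roller between the pins), growing as the roller swings out; starts 0.22 to 0.35. Dark steel bell crank pivoted upright at fixture x 100, y 165 mm; a 106 mm arm carries the roller (18 mm across), a 60 mm arm the spring's stud. It stays where left but moves easily (0.04 N m): pulling the spring towards the post draws it shut.
- swivel: The spring's fixed end on the lever's stud, with all that hangs on it (coil, eye, pull ring): steel extension spring, coil 25 mm across. On the lever it swings sideways (0.6 rad outwards, away from the dial, 0.3 inwards) and lifts from 0.05 rad below level (as it hangs) to 0.6 above. Origin at the stud, 64 mm above the bench.
- spring (a joint): Stretch of the spring (m): 0 slack, at most 0.065. It pulls 2 N at once and 250 N/m more: 9.5 N on the post with the lever shut (stretch about 0.030), 12 N at 0.041, where the middle of the eye is over the post.
- spring_eye (a point): Centre of the eye, the long loop of 4 mm wire that goes over the post: inside 34 mm long, 28 wide; 87 mm from the stud when slack. The middle of its outer cross wire, 19 mm further out, bears on the post; the eye's centre is then 12 mm from the post, towards the stud. At the start the slack spring is swung 0.27 to 0.55 rad outwards, clear of the post.
- pull_ring (a point): Centre of the pull ring, the smaller loop of 4 mm wire at the very tip, 33 mm beyond the eye's centre (the eye's cross wire lies between): inside 24 mm long, 22 wide. The puller hooks in from above and bears on its outer end.
- post_groove (a point): On the anchor post's axis, 64 mm above the bench, where the eye's wire rests: upright steel post, neck 10 mm across, under a ball head 16 mm across (ball centre 8 mm, top 16 mm above this point). The eye must be lifted over the head and let down round the neck.
- puller: Spring puller, 220 g: black handle 90 long (x), 28 mm high, 26 wide at its 34 mm long waist (hold it there), 36 at its flared ends; origin mid underside. From its +x end a 7 mm rod (axis 22 mm above the underside) runs out, turns down at x = 95 mm as a 7 mm peg, and ends in a barb pointing back to x = 86 mm (6 mm thick, centre level with the underside). Free gap rod to barb 15 mm.
- rest: Fixed grey rest, 96 x 68 mm, origin on the bench below its centre, slot along x. Two ribs at x -36 and 36 mm (12 mm thick, slot 42 wide, 10 deep); between them 60 mm free for fingers over a base 8 mm thick. The puller starts here, origin 26 mm above this origin, hook towards +x; it goes back the same way.
- jar0: Round white plastic jar with a gold band, 54 mm across, 62 mm high, 140 g, bevelled foot; origin at the centre of its underside. Four to six of the six are present (an absent one reads None), about 90 mm apart on the bench on a thin blue mat.
- jar1: Round white plastic jar with a gold band, 54 mm across, 62 mm high, 140 g, bevelled foot; origin at the centre of its underside. Four to six of the six are present (an absent one reads None), about 90 mm apart on the bench on a thin blue mat.
- jar2: Round white plastic jar with a gold band, 54 mm across, 62 mm high, 140 g, bevelled foot; origin at the centre of its underside. Four to six of the six are present (an absent one reads None), about 90 mm apart on the bench on a thin blue mat.
- jar3: Round white plastic jar with a gold band, 54 mm across, 62 mm high, 140 g, bevelled foot; origin at the centre of its underside. Four to six of the six are present (an absent one reads None), about 90 mm apart on the bench on a thin blue mat.
- jar4: Round white plastic jar with a gold band, 54 mm across, 62 mm high, 140 g, bevelled foot; origin at the centre of its underside. Four to six of the six are present (an absent one reads None), about 90 mm apart on the bench on a thin blue mat.
- jar5: Round white plastic jar with a gold band, 54 mm across, 62 mm high, 140 g, bevelled foot; origin at the centre of its underside. Four to six of the six are present (an absent one reads None), about 90 mm apart on the bench on a thin blue mat.
- tin: Bystander: flat round metal tin of grease, 60 mm across, 40 mm high, standing beyond the jars; leave alone.
- spanner: Bystander: spanner, 190 mm long, lying on the bench near the puller's rest; leave alone.
Mind the look-alikes: they are no part of the job. Leave any green or pink look-alike of the jar1 alone. Leave any orange look-alike of the jar3 alone.

How it is judged:
On the way, in this order (a step that is already met when the one before it is completed fails the run):
1. the spring's eye is on the anchor post and the lever is drawn shut (value of joint spring above 0.018 m and horizontal distance between spring_eye and post_groove below 0.02 m and z of spring_eye in the frame of post_groove between -0.012 and 0.009 m and value of joint lever below 0.05 rad), for 0.3 s.
2. the puller is back in its rest (horizontal distance between puller and rest below 0.015 m and z of puller in the frame of rest below 0.032 m and angle between puller's own z axis and vertical below 0.12 rad), for 0.2 s.
3. every jar stands in a nest (((horizontal distance between jar0 and nest0 below 0.008 m and z of jar0 in the frame of nest0 below 0.005 m and angle between jar0's own z axis and vertical below 0.12 rad) or (horizontal distance between jar0 and nest1 below 0.008 m and z of jar0 in the frame of nest1 below 0.005 m and angle between jar0's own z axis and vertical below 0.12 rad) or (horizontal distance between jar0 and nest2 below 0.008 m and z of jar0 in the frame of nest2 below 0.005 m and angle between jar0's own z axis and vertical below 0.12 rad) or (horizontal distance between jar0 and nest3 below 0.008 m and z of jar0 in the frame of nest3 below 0.005 m and angle between jar0's own z axis and vertical below 0.12 rad) or (horizontal distance between jar0 and nest4 below 0.008 m and z of jar0 in the frame of nest4 below 0.005 m and angle between jar0's own z axis and vertical below 0.12 rad) or (horizontal distance between jar0 and nest5 below 0.008 m and z of jar0 in the frame of nest5 below 0.005 m and angle between jar0's own z axis and vertical below 0.12 rad)) and ((horizontal distance between jar1 and nest0 below 0.008 m and z of jar1 in the frame of nest0 below 0.005 m and angle between jar1's own z axis and vertical below 0.12 rad) or (horizontal distance between jar1 and nest1 below 0.008 m and z of jar1 in the frame of nest1 below 0.005 m and angle between jar1's own z axis and vertical below 0.12 rad) or (horizontal distance between jar1 and nest2 below 0.008 m and z of jar1 in the frame of nest2 below 0.005 m and angle between jar1's own z axis and vertical below 0.12 rad) or (horizontal distance between jar1 and nest3 below 0.008 m and z of jar1 in the frame of nest3 below 0.005 m and angle between jar1's own z axis and vertical below 0.12 rad) or (horizontal distance between jar1 and nest4 below 0.008 m and z of jar1 in the frame of nest4 below 0.005 m and angle between jar1's own z axis and vertical below 0.12 rad) or (horizontal distance between jar1 and nest5 below 0.008 m and z of jar1 in the frame of nest5 below 0.005 m and angle between jar1's own z axis and vertical below 0.12 rad)) and ((horizontal distance between jar2 and nest0 below 0.008 m and z of jar2 in the frame of nest0 below 0.005 m and angle between jar2's own z axis and vertical below 0.12 rad) or (horizontal distance between jar2 and nest1 below 0.008 m and z of jar2 in the frame of nest1 below 0.005 m and angle between jar2's own z axis and vertical below 0.12 rad) or (horizontal distance between jar2 and nest2 below 0.008 m and z of jar2 in the frame of nest2 below 0.005 m and angle between jar2's own z axis and vertical below 0.12 rad) or (horizontal distance between jar2 and nest3 below 0.008 m and z of jar2 in the frame of nest3 below 0.005 m and angle between jar2's own z axis and vertical below 0.12 rad) or (horizontal distance between jar2 and nest4 below 0.008 m and z of jar2 in the frame of nest4 below 0.005 m and angle between jar2's own z axis and vertical below 0.12 rad) or (horizontal distance between jar2 and nest5 below 0.008 m and z of jar2 in the frame of nest5 below 0.005 m and angle between jar2's own z axis and vertical below 0.12 rad)) and ((horizontal distance between jar3 and nest0 below 0.008 m and z of jar3 in the frame of nest0 below 0.005 m and angle between jar3's own z axis and vertical below 0.12 rad) or (horizontal distance between jar3 and nest1 below 0.008 m and z of jar3 in the frame of nest1 below 0.005 m and angle between jar3's own z axis and vertical below 0.12 rad) or (horizontal distance between jar3 and nest2 below 0.008 m and z of jar3 in the frame of nest2 below 0.005 m and angle between jar3's own z axis and vertical below 0.12 rad) or (horizontal distance between jar3 and nest3 below 0.008 m and z of jar3 in the frame of nest3 below 0.005 m and angle between jar3's own z axis and vertical below 0.12 rad) or (horizontal distance between jar3 and nest4 below 0.008 m and z of jar3 in the frame of nest4 below 0.005 m and angle between jar3's own z axis and vertical below 0.12 rad) or (horizontal distance between jar3 and nest5 below 0.008 m and z of jar3 in the frame of nest5 below 0.005 m and angle between jar3's own z axis and vertical below 0.12 rad)) and ((horizontal distance between jar4 and nest0 below 0.008 m and z of jar4 in the frame of nest0 below 0.005 m and angle between jar4's own z axis and vertical below 0.12 rad) or (horizontal distance between jar4 and nest1 below 0.008 m and z of jar4 in the frame of nest1 below 0.005 m and angle between jar4's own z axis and vertical below 0.12 rad) or (horizontal distance between jar4 and nest2 below 0.008 m and z of jar4 in the frame of nest2 below 0.005 m and angle between jar4's own z axis and vertical below 0.12 rad) or (horizontal distance between jar4 and nest3 below 0.008 m and z of jar4 in the frame of nest3 below 0.005 m and angle between jar4's own z axis and vertical below 0.12 rad) or (horizontal distance between jar4 and nest4 below 0.008 m and z of jar4 in the frame of nest4 below 0.005 m and angle between jar4's own z axis and vertical below 0.12 rad) or (horizontal distance between jar4 and nest5 below 0.008 m and z of jar4 in the frame of nest5 below 0.005 m and angle between jar4's own z axis and vertical below 0.12 rad)) and ((horizontal distance between jar5 and nest0 below 0.008 m and z of jar5 in the frame of nest0 below 0.005 m and angle between jar5's own z axis and vertical below 0.12 rad) or (horizontal distance between jar5 and nest1 below 0.008 m and z of jar5 in the frame of nest1 below 0.005 m and angle between jar5's own z axis and vertical below 0.12 rad) or (horizontal distance between jar5 and nest2 below 0.008 m and z of jar5 in the frame of nest2 below 0.005 m and angle between jar5's own z axis and vertical below 0.12 rad) or (horizontal distance between jar5 and nest3 below 0.008 m and z of jar5 in the frame of nest3 below 0.005 m and angle between jar5's own z axis and vertical below 0.12 rad) or (horizontal distance between jar5 and nest4 below 0.008 m and z of jar5 in the frame of nest4 below 0.005 m and angle between jar5's own z axis and vertical below 0.12 rad) or (horizontal distance between jar5 and nest5 below 0.008 m and z of jar5 in the frame of nest5 below 0.005 m and angle between jar5's own z axis and vertical below 0.12 rad))), for 0.2 s.
At the end, for the whole second after the job is handed in: Eye round the post's neck (centre within 20 mm of it, 9 mm above to 12 mm below the groove), spring stretched over 18 mm, lever below 0.05 rad; puller level in its rest (15 mm along, 6 mm in height); each jar upright in a nest, within 8 mm of its centre and 5 mm of its floor; all at rest (all of step 1 and all of step 2 and all of step 3 and linear speed of each of puller, jar0, jar1, jar2, jar3, jar4, jar5 below 0.02 m/s); the robot touches nothing.
It fails at once if the fingers handle the spring instead of the puller (contact force between the fingers and swivel above 3 N).
It fails at once if a bystander (tin, spanner) is moved by more than 30 mm (distance of any of tin, spanner from where it was at the start of the episode above 0.03 m).
Of jar0, jar1, jar2, jar3, jar4, jar5 only 4 to 6 are there at a start; the rules pass over those that are not, and their reading is None.
At some moment in a run one of jar0, jar1, jar2, jar3, jar4, jar5 may be knocked a few centimetres aside while the robot is not near it.
It also fails if it takes over 208 s, if anything falls off the work surface, if the arm or the gripper's body presses on something with over 40 N, if the wrist force passes 120 N, or if a joint passes its speed limit or range.

## Working session

There is one attempt and no reset: what is moved stays moved. The work goes in short steps, Python scripts to look and compute and a tool call to move; the robot and the scene stay as the last step left them, time stands still between calls to the robot, and variables do not carry over. Pictures are saved under pics/ and viewed, about 12 in all and at most 16, crops included, and the job is handed in when it is done.

Besides the shell and the picture viewer there is one more tool, called as a command line: name --argument value ..., lists and objects as JSON in quotes. send_rows: Moves the arm, as the interface text tells. Its arguments: {"type":"object","properties":{"plan":{"type":"array"},"gripper":{"type":"number"},"grip_force":{"type":"number"}},"required":["plan"]}

```bash
ls; mkdir -p pics
python3 - <<'E'
from plant import *
import cv2
s=get_state();print(s,tips_ahead)
for n in ("scene","side","wrist"):
    c=read_camera(n);cv2.imwrite(f"pics/{n}0.png",c["img"])
    print(n,c["fx"],c["fy"],c["cx"],c["cy"],(c.get("world_from_camera") if n!="wrist" else c["mount"]))
E
```

```text
pics
{'time': 0.0, 'qpos': array([-1.50037426e-01,  2.87217008e-01,  1.57821477e+00, -1.44575481e-05,
        1.27857786e+00, -1.49999137e-01]), 'dq': array([ 0.00107966,  0.00038631, -0.00059818,  0.00206006,  0.00131528,
        0.00140414]), 'joint_efforts': array([-1.79628755e-04, -4.05981302e+01, -2.92628127e+01, -1.54224781e-04,
        5.81841552e-03,  3.74769741e-06]), 'eef_pos': array([6.74302542e-01, 1.06108706e-04, 2.17892528e-01]), 'tcp_rot': array([-0.5005022 ,  0.50069302, -0.4993233 ,  0.49948002]), 'contact_force': array([-0.13075204,  0.29506484, -0.40542357]), 'wrist_torque': array([ 0.00399012,  0.03077649, -0.00271341]), 'opening': 0.9999825643621002} 0.014
scene 422.55741009226256 422.55741009226256 253.37771937114402 191.3577948036828 [[-0.31389142  0.58608739 -0.7469764   1.36604089]
 [ 0.94940772  0.18558269 -0.2533457   0.2589695 ]
 [-0.00985683 -0.7887082  -0.61468871  0.76880665]
 [ 0.          0.          0.          1.        ]]
side 425.1859474097839 425.1859474097839 256.6582374986555 192.0404905668468 [[ 0.8935061  -0.34489029  0.28757181  0.17259851]
 [-0.44889566 -0.70285968  0.55179793 -0.70674391]
 [ 0.01181288 -0.62212455 -0.78282916  1.01411663]
 [ 0.          0.          0.          1.        ]]
wrist 297.3186396354542 297.3186396354542 260.83155177633967 198.63997282261417 [[-6.41183788e-04  9.63176141e-01  2.68870435e-01 -6.77068933e-02]
 [ 1.06117673e-04 -2.68870423e-01  9.63176352e-01 -1.54358635e-01]
 [ 9.99999789e-01  6.46104967e-04  7.01853464e-05  7.99372849e-04]
 [ 0.00000000e+00  0.00000000e+00  0.00000000e+00  1.00000000e+00]]
```

Run:
```python
import cv2,numpy as np
for n in ("scene","side"):
    cv2.imwrite(f"pics/{n}0b.png",cv2.resize(cv2.imread(f"pics/{n}0.png"),(800,600),interpolation=cv2.INTER_CUBIC))
```

```text
(no output)
```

View pics/scene0b.png

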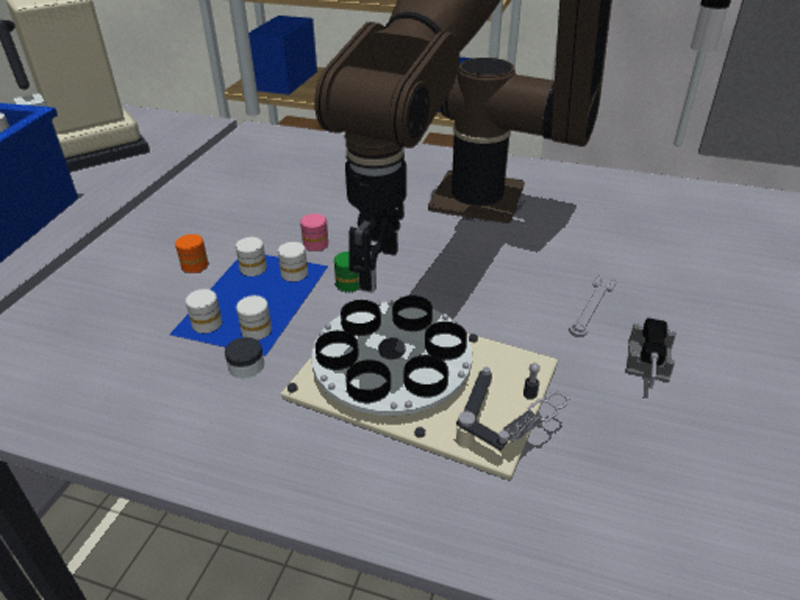

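View pics/side0b.png

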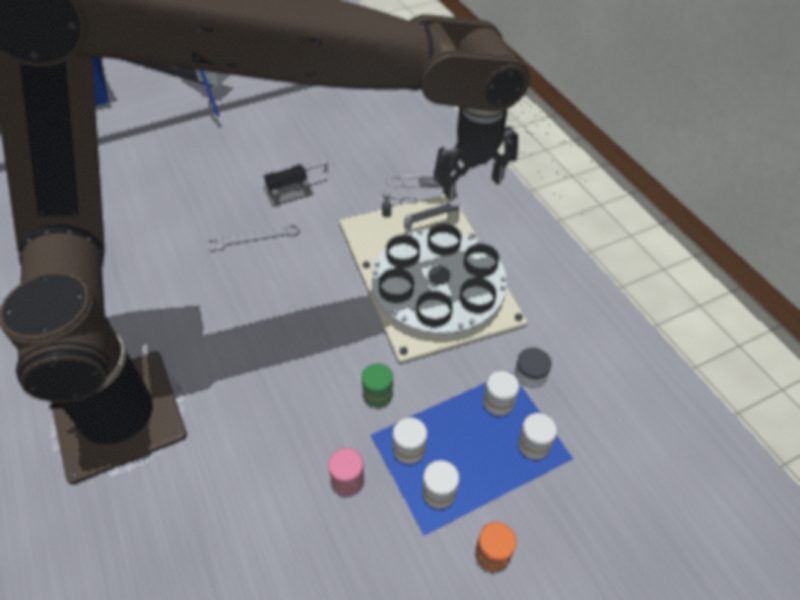

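View pics/wrist0.png

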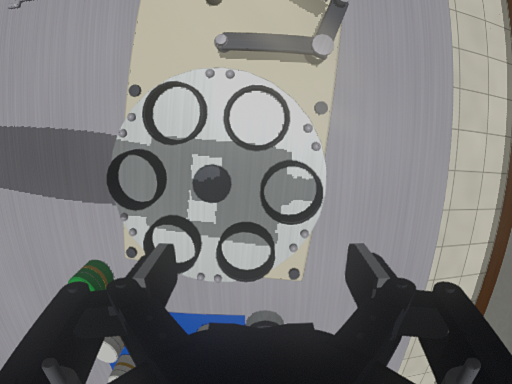

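```bash
cat > h.py <<'E'
import numpy as np,cv2
from plant import get_state,read_camera
from scipy.spatial.transform import Rotation as R
def snap(n,f):
    s=get_state();c=read_camera(n);cv2.imwrite(f,c["img"])
    if n=="wrist":
        T=np.eye(4);T[:3,:3]=R.from_quat(s["tcp_rot"]).as_matrix();T[:3,3]=s["eef_pos"];M=T@c["mount"]
    else: M=c["world_from_camera"]
    np.savez(f+".npz",M=M,k=[c["fx"],c["fy"],c["cx"],c["cy"]],fe=n=="wrist")
def rays(f,p):
    d=np.load(f+".npz");fx,fy,cx,cy=d["k"];p=np.atleast_2d(p).astype(float)
    v=(p-[cx,cy])/[fx,fy]
    if d["fe"]:
        r=np.linalg.norm(v,axis=1,keepdims=True);v=np.c_[v/np.maximum(r,1e-9)*np.sin(r),np.cos(r)]
    else: v=np.c_[v,np.ones(len(v))]
    return d["M"][:3,3],v@d["M"][:3,:3].T
def onz(f,p,z):
    o,v=rays(f,p);return o+v*((np.asarray(z,float).reshape(-1,1)-o[2])/v[:,2:])
def proj(f,X):
    d=np.load(f+".npz");fx,fy,cx,cy=d["k"];X=np.atleast_2d(X)
    q=(X-d["M"][:3,3])@d["M"][:3,:3]
    if d["fe"]:
        r=np.linalg.norm(q[:,:2],axis=1,keepdims=True);v=q[:,:2]/r*np.arctan2(r,q[:,2:])
    else: v=q[:,:2]/q[:,2:]
    return v*[fx,fy]+[cx,cy]
def tri(l):
    A=np.zeros((3,3));b=np.zeros(3)
    for f,p in l:
        o,v=rays(f,p);v=v[0]/np.linalg.norm(v[0]);P=np.eye(3)-np.outer(v,v);A+=P;b+=P@o
    return np.linalg.solve(A,b)
def crop(f,out,x0,y0,w,h,s):
    cv2.imwrite(out,cv2.resize(cv2.imread(f)[y0:y0+h,x0:x0+w],None,fx=s,fy=s,interpolation=cv2.INTER_CUBIC))
def go(pos,ang=None,Rm=None):
    "shift (units of 12cm) in tool axes and turn (units 360deg) from present state to target"
    s=get_state();R0=R.from_quat(s["tcp_rot"]).as_matrix()
    t=R0.T@(np.array(pos)-s["eef_pos"])/0.12
    Rt=tooldown(ang) if Rm is None else Rm
    w=R.from_matrix(R0.T@Rt).as_rotvec()/(2*np.pi)
    print("shift",np.round(t,3),"turn",np.round(w,4))
def tooldown(a):
    "tool y down, tool z (jaw direction) at world angle a"
    z=np.array([np.cos(a),np.sin(a),0]);y=np.array([0,0,-1.]);x=np.cross(y,z);return np.c_[x,y,z]
E
python3 - <<'E'
from h import *
for n in("scene","side","wrist"):snap(n,f"pics/{n}1.png")
print(np.round(R.from_quat(get_state()["tcp_rot"]).as_matrix(),3), get_state()["time"])
S="pics/scene1.png";D="pics/side1.png";W="pics/wrist1.png"
k=.64
print("jars scene",onz(S,np.array([[204,297],[253,303],[292,248],[250,243]])*k,.062).round(3))
print("jars side",onz(D,np.array([[502,382],[538,428],[441,475],[410,430]])*k,.062).round(3))
print("dial axis wrist",onz(W,[[212,184]],.055).round(3))
print("base corners",onz(S,np.array([[283,393],[511,477],[557,360]])*k,[.015,.015,.015]).round(3))
print("post top",onz(S,np.array([[534,367]])*k,.08).round(3),"side",onz(D,np.array([[387,197]])*k,.08).round(3))
print("rest/puller",onz(S,np.array([[654,335],[648,392]])*k,[.05,.03]).round(3),onz(D,np.array([[286,178],[326,170]])*k,[.05,.03]).round(3))
E
```

```text
[[ 0.    -0.001  1.   ]
 [-1.     0.     0.   ]
 [-0.    -1.    -0.001]] 0.3
jars scene [[ 0.603 -0.356  0.062]
 [ 0.593 -0.265  0.062]
 [ 0.415 -0.275  0.062]
 [ 0.424 -0.361  0.062]]
jars side [[ 0.595 -0.266  0.062]
 [ 0.601 -0.364  0.062]
 [ 0.425 -0.365  0.062]
 [ 0.417 -0.277  0.062]]
dial axis wrist [[ 0.621 -0.004  0.055]]
base corners [[ 0.732 -0.146  0.015]
 [ 0.781  0.225  0.015]
 [ 0.525  0.254  0.015]]
post top [[0.624 0.224 0.08 ]] side [[0.611 0.205 0.08 ]]
rest/puller [[0.456 0.398 0.05 ]
 [0.572 0.396 0.03 ]] [[0.455 0.384 0.05 ]
 [0.55  0.393 0.03 ]]
```

send_rows --plan '[[[-0.36,0,-0.1],[0,0,0]],[[-0.36,0,-0.1],[0,0,0]],[[-0.36,0,-0.1],[0,0,0]],[[-0.36,0,-0.1],[0,0,0]],[[-0.36,0,-0.1],[0,0,0]],[[-0.36,0,-0.1],[0,0,0]],[[-0.36,0,-0.1],[0,0,0]],[[0,0,0],[0,0,0]]]'

```text
time: 1.1
eef_pos: [0.5888, 0.3074, 0.2193]
tcp_rot: [-0.501, 0.499, -0.498, 0.502]
contact_force: [0.1, -1.1, 0.3]
opening: 1.0
```

send_rows --plan '[[[0,0,0],[0,0.0227,0]],[[0,0,0],[0,0.0227,0]],[[0,0,0],[0,0.0227,0]],[[0,0,0],[0,0.0227,0]],[[0,0,0],[0,0.0227,0]],[[0,0,0],[0,0.0227,0]],[[0,0,0],[0,0.0227,0]],[[0,0,0],[0,0.0227,0]],[[0,0,0],[0,0.0227,0]],[[0,0,0],[0,0.0227,0]],[[0,0,0],[0,0.0227,0]],[[0,0,0],[0,0,0]]]'

```text
time: 2.3
eef_pos: [0.5912, 0.3017, 0.2192]
tcp_rot: [0.001, -0.707, 0.707, -0.0]
contact_force: [-0.1, -0.2, 0.6]
opening: 1.005
```

Run:
```python
from h import *
snap("wrist","pics/w2.png");s=get_state();print(s["eef_pos"],s["qpos"],s["time"]);print(R.from_quat(s["tcp_rot"]).as_matrix().round(3))
crop("pics/w2.png","pics/w2b.png",0,0,512,384,1.56)
```

```text
[0.59120741 0.30178825 0.21924405] [ 3.19459449e-01  2.62213965e-01  1.60626890e+00 -2.05471677e-04
  1.27325922e+00  1.88618291e+00] 2.35
[[-1.    -0.     0.004]
 [-0.004 -0.    -1.   ]
 [ 0.    -1.     0.   ]]
```

View pics/w2b.png

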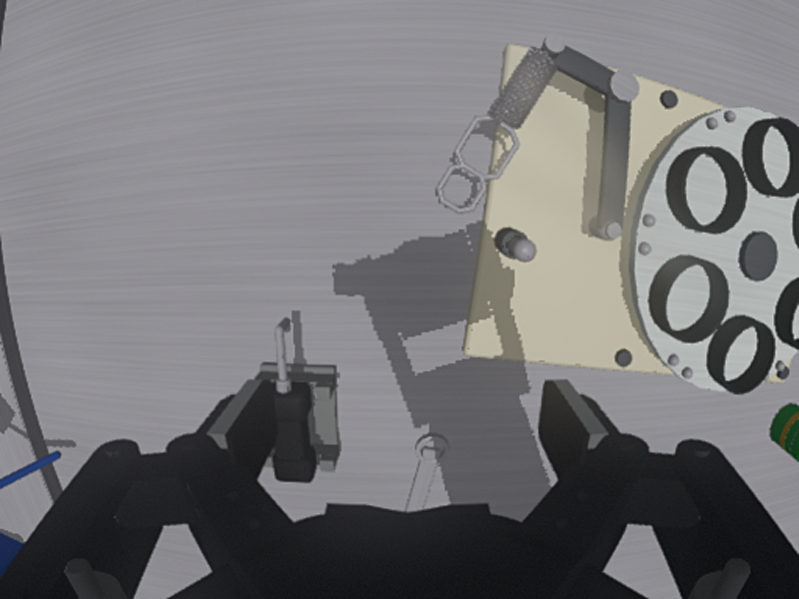

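```bash
cat >> h.py <<'E'
def fx(o,yaw,p):
    c,s=np.cos(yaw),np.sin(yaw);p=np.atleast_2d(p);return np.asarray(o)+np.c_[c*p[:,0]-s*p[:,1],s*p[:,0]+c*p[:,1]]
E
python3 - <<'E'
from h import *
W="pics/w2.png";k=1/1.5625
P=lambda p,z:onz(W,np.array([p])*k,z)[0].round(4)
post=P((522,250),.072);print("post",post)
print("pivot",P((623,85),.075),"stud",P((553,47),.072),"roller",P((608,230),.06))
print("eye",P((487,148),.060),"ring",P((461,189),.058))
print("hook end",P((285,323),.048),"rod start",P((283,388),.048),"handle front top",P((291,392),.054),"handle back",P((295,480),.05))
c=[P((510,44),.015),P((465,355),.015),P((777,380),.015)];print("corners",c)
print("dial ctr",P((758,255),.053),onz("pics/wrist1.png",[[212,184]],.053))
# fit yaw from scene corners & post+dial
from scipy.optimize import least_squares
obs=[((-29,225),post[:2]),((0,0),onz("pics/wrist1.png",[[212,184]],.053)[0,:2]),((130,-135),(.732,-.146)),((130,245),c[0][:2]),((-130,245),c[1][:2]),((100,165),P((623,85),.075)[:2])]
f=lambda q:np.concatenate([(fx(q[:2],q[2],np.array(a)/1e3)[0]-np.array(b)) for a,b in obs])
r=least_squares(f,[.62,0,-.13]);print(r.x,(r.fun*1e3).round(1).reshape(-1,2))
E
```

```text
post [0.6179 0.2249 0.072 ]
pivot [0.7364 0.1547 0.075 ] stud [0.7579 0.2048 0.072 ] roller [0.6328 0.1571 0.06  ]
eye [0.6856 0.2481 0.06  ] ring [0.6571 0.2652 0.058 ]
hook end [0.5593 0.3931 0.048 ] rod start [0.5054 0.3994 0.048 ] handle front top [0.505  0.3914 0.054 ] handle back [0.417  0.3984 0.05  ]
corners [array([0.7752, 0.2218, 0.015 ]), array([0.5217, 0.2532, 0.015 ]), array([ 0.4813, -0.1053,  0.015 ])]
dial ctr [ 0.6208 -0.0013  0.053 ] [[ 0.62093317 -0.00466343  0.053     ]]
[ 0.61995544 -0.00222992 -0.11394292] [[-1.2 -0.3]
 [-1.   2.4]
 [ 1.8 -5.1]
 [ 1.8  4.6]
 [-3.   2.8]
 [ 1.7 -4.4]]
```

Run:
```python
from h import *
go([.461,.396,.13],-np.pi/2)
crop("pics/w2.png","pics/w2c.png",150,195,90,120,5)
```

```text
shift [ 1.082  0.744 -0.79 ] turn [-0.      0.0007  0.    ]
```

View pics/w2c.png

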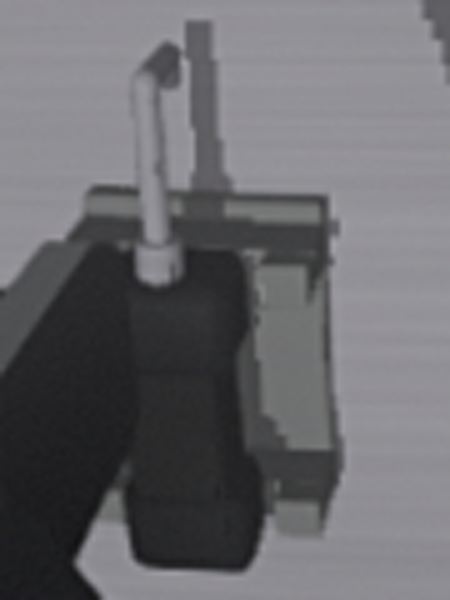

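Run:
```python
from h import *
W="pics/w2.png";q=lambda p:np.array(p)/5+[150,195]
r=onz(W,q([[158,250],[145,85]]),.048);b=onz(W,q([[90,187],[328,197]]),.036)
print(r,b);d=r[1]-r[0];e=b[0]-b[1];print(np.arctan2(d[1],d[0]),np.arctan2(e[1],e[0])-np.pi/2,np.linalg.norm(e))
m=b.mean(0);print(m, onz(W,q([[190,270],[195,565]]),.05))
```

```text
[[0.50994982 0.39833352 0.048     ]
 [0.55270017 0.39776686 0.048     ]] [[0.521384   0.41840154 0.036     ]
 [0.5199694  0.35684207 0.036     ]]
-0.013254315944264683 -0.02297550307412166 0.061575729367396845
[0.5206767  0.38762181 0.036     ] [[0.50570708 0.39006    0.05      ]
 [0.41560045 0.39824492 0.05      ]]
```

send_rows --plan '[[[0.27,0.1,-0.2],[0,0,0]],[[0.27,0.1,-0.2],[0,0,0]],[[0.27,0.1,-0.2],[0,0,0]],[[0.27,0.1,-0.19],[0,0,0]],[[0,0,0],[0,0,0]],[[0,0,0],[0,0,0]]]'

```text
time: 2.95
eef_pos: [0.4607, 0.3972, 0.1712]
tcp_rot: [0.002, -0.707, 0.707, -0.002]
contact_force: [0.5, -0.3, 0.5]
opening: 1.005
```

Run:
```python
from h import *
snap("wrist","pics/w3.png");s=get_state();print(s["eef_pos"])
crop("pics/w3.png","pics/w3b.png",130,30,260,240,2.5)
```

```text
[0.46188895 0.39688142 0.17185358]
```

View pics/w3b.png

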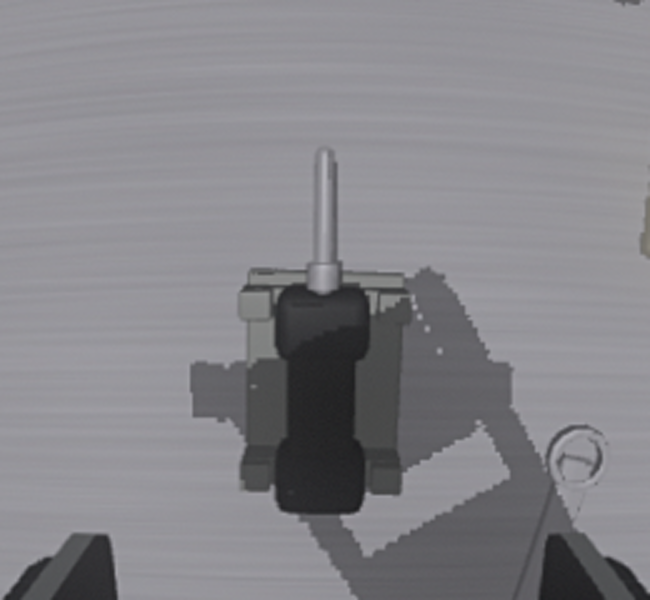

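Run:
```python
from h import *
W="pics/w3.png";q=lambda p:np.array(p)/2.5+[130,30]
r=onz(W,q([[323,290],[320,510],[325,150],[322,345],[321,455],[329,303],[317,474]]),[.050,.05,.048,.054,.054,.036,.036]);print(r)
go([.461,.396,.036],-np.pi/2)
```

```text
[[0.5032994  0.39842959 0.05      ]
 [0.41600705 0.3992015  0.05      ]
 [0.55553767 0.39800625 0.048     ]
 [0.48322527 0.39867724 0.054     ]
 [0.44049406 0.39886614 0.054     ]
 [0.49687007 0.39610803 0.036     ]
 [0.42632611 0.40057864 0.036     ]]
shift [0.009 1.132 0.007] turn [ 0.      0.0006 -0.0002]
```

send_rows --plan '[[[0.01,0.2,-0.015],[0,0,0]],[[0,0.2,0],[0,0,0]],[[0,0.2,0],[0,0,0]],[[0,0.2,0],[0,0,0]],[[0,0.15,0],[0,0,0]],[[0,0.1,0],[0,0,0]],[[0,0.08,0],[0,0,0]],[[0,0,0],[0,0,0]],[[0,0,0],[0,0,0]]]'

```text
time: 3.9
eef_pos: [0.4608, 0.3989, 0.0365]
tcp_rot: [-0.0, 0.707, -0.707, 0.001]
contact_force: [1.1, 0.4, 0.1]
opening: 1.003
```

send_rows --plan '[[[0,0,0],[0,0,0]],[[0,0,0],[0,0,0]],[[0,0,0],[0,0,0]],[[0,0,0],[0,0,0]],[[0,0,0],[0,0,0]],[[0,0,0],[0,0,0]],[[0,0,0],[0,0,0]],[[0,0,0],[0,0,0]]]' --gripper 1 --grip_force 70

```text
time: 4.7
eef_pos: [0.4603, 0.3991, 0.0365]
tcp_rot: [-0.0, 0.707, -0.707, 0.001]
contact_force: [-1.1, 0.5, 4.4]
opening: 0.271
```

Run:
```python
from h import *
s=get_state();print(s["eef_pos"],s["opening"],s["contact_force"],R.from_quat(s["tcp_rot"]).as_matrix().round(3))
```

```text
[0.46032864 0.3991136  0.03653824] 0.27108270544838914 [-1.0660262   0.46104661  4.42089346] [[-1.     0.001  0.002]
 [-0.002  0.001 -1.   ]
 [-0.001 -1.    -0.001]]
```

send_rows --plan '[[[0,-0.15,0],[0,0,0]],[[0,-0.2,0],[0,0,0]],[[0,-0.2,0],[0,0,0]],[[0,-0.2,0],[0,0,0]],[[0,-0.15,0],[0,0,0]],[[0,0,0],[0,0.016,0]],[[0,0,0],[0,0.016,0]],[[0,0,0],[0,0,0]]]'

```text
time: 5.5
eef_pos: [0.4591, 0.3982, 0.142]
tcp_rot: [-0.07, -0.703, 0.704, 0.071]
contact_force: [-0.1, 0.3, -3.3]
opening: 0.271
```

Run:
```python
from h import *
go([.566,.283,.115],-np.pi/2-.2)
```

```text
shift [-1.063  0.225  0.764] turn [-0.0003  0.0002  0.0003]
```

send_rows --plan '[[[-0.22,0,0.16],[0,0,0]],[[-0.22,0,0.16],[0,0,0]],[[-0.22,0.05,0.16],[0,0,0]],[[-0.22,0.07,0.16],[0,0,0]],[[-0.18,0.1,0.12],[0,0,0]],[[0,0,0],[0,0,0]],[[0,0,0],[0,0,0]]]'

```text
time: 6.2
eef_pos: [0.5659, 0.2836, 0.1156]
tcp_rot: [-0.069, -0.703, 0.704, 0.071]
contact_force: [-0.0, 0.2, -3.2]
opening: 0.274
```

Run:
```python
from h import *
snap("wrist","pics/w4.png");s=get_state();print(s["eef_pos"],s["contact_force"])
snap("scene","pics/s4.png");snap("side","pics/d4.png")
crop("pics/w4.png","pics/w4b.png",180,30,220,200,3)
```

```text
[0.56584226 0.28429458 0.11632202] [ 0.46943908  0.90711239 -2.8797798 ]
```

View pics/w4b.png

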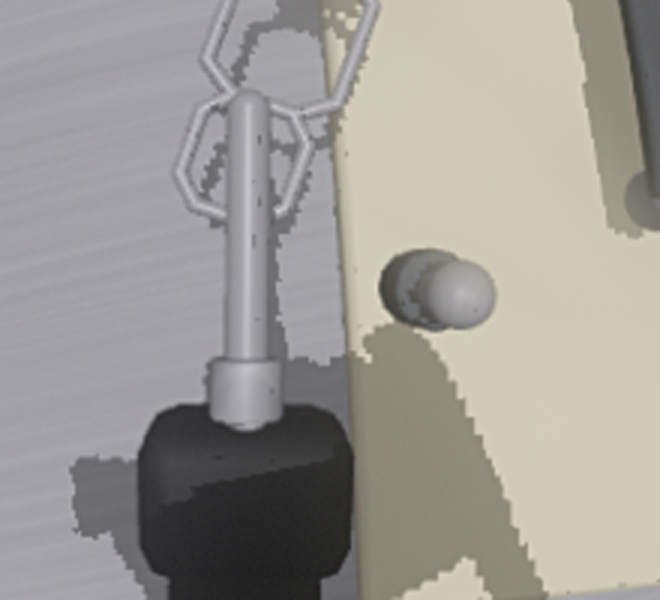

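Run:
```python
from h import *
W="pics/w4.png";q=lambda p:np.array(p)/3+[180,30]
r=onz(W,q([[249,92],[247,360],[245,157],[463,293],[290,50]]),[.1278,.1278,.058,.072,.06]);print(r)
s=get_state();Rm=R.from_quat(s["tcp_rot"]).as_matrix()
print(((r[:2]-s["eef_pos"])@Rm*1e3).round(1))
d=np.array([np.cos(.2),-np.sin(.2),0]); print("peg/barb mid",r[0]-.00625*d, "delta ring-mid", r[2]-(r[0]-.00625*d), "tool", (r[2]-(r[0]-.00625*d))@Rm/.12)
```

```text
[[0.66012727 0.26342097 0.1278    ]
 [0.61799991 0.2721964  0.1278    ]
 [0.65782748 0.26417615 0.058     ]
 [0.6178838  0.22240229 0.072     ]
 [0.68113174 0.24886234 0.06      ]]
[[-96.5 -10.5   2.7]
 [-53.5 -10.5   2.4]]
peg/barb mid [0.65400185 0.26466265 0.1278    ] delta ring-mid [ 0.00382563 -0.0004865  -0.0698    ] tool [-0.03220787  0.58165865 -0.00218158]
```

send_rows --plan '[[[-0.025,0.05,0],[0,0,0]],[[0,0.08,0],[0,0,0]],[[0,0.08,0],[0,0,0]],[[0,0.08,0],[0,0,0]],[[0,0.08,0],[0,0,0]],[[0,0.07,0],[0,0,0]],[[0,0.04,0],[0,0,0]],[[0,0,0],[0,0,0]],[[0,0,0],[0,0,0]]]'

```text
time: 7.25
eef_pos: [0.5698, 0.2836, 0.0599]
tcp_rot: [0.07, 0.704, -0.704, -0.07]
contact_force: [-0.1, 0.0, -3.1]
opening: 0.271
```

Run:
```python
from h import *
snap("wrist","pics/w5.png");s=get_state();print(s["eef_pos"],s["contact_force"])
snap("side","pics/d5.png");snap("scene","pics/s5.png")
a=cv2.resize(cv2.imread("pics/w5.png")[10:210,180:380],None,fx=2,fy=2,interpolation=cv2.INTER_CUBIC)
p=proj("pics/s5.png",[[.66,.26,.06]])[0].astype(int);print(p)
b=cv2.resize(cv2.imread("pics/s5.png")[p[1]-40:p[1]+40,p[0]-40:p[0]+40],(400,400),interpolation=cv2.INTER_CUBIC)
cv2.imwrite("pics/c5.png",np.hstack([a,b]))
```

```text
[0.57003532 0.28375655 0.0602472 ] [ 0.86209313 -0.21004498 -3.10996792]
[354 255]
```

View pics/c5.png

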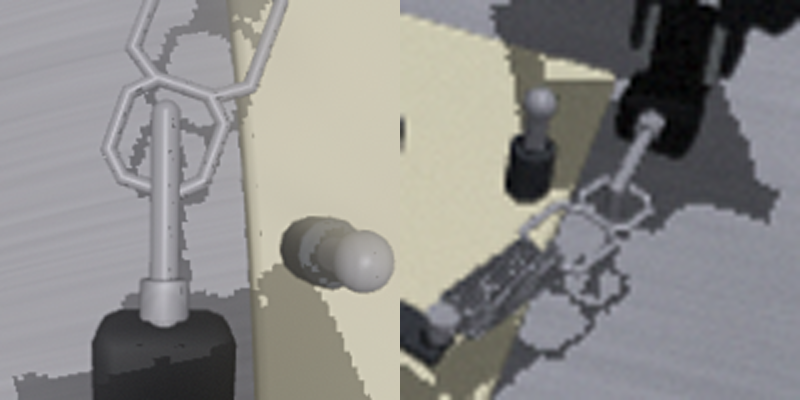

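send_rows --plan '[[[0,0.02,0],[0,0,0]],[[0.04,0,0],[0,0,0]],[[0.04,0,0],[0,0,0]],[[0.04,0,0],[0,0,0]],[[0.04,0,0],[0,0,0]],[[0.04,0,0],[0,0,0]],[[0.04,0,0],[0,0,0]],[[0,0,0],[0,0,0]],[[0,0,0],[0,0,0]]]'

```text
time: 8.3
eef_pos: [0.5417, 0.2893, 0.0576]
tcp_rot: [0.071, 0.704, -0.704, -0.07]
contact_force: [2.6, -1.5, -2.9]
opening: 0.274
```

Run:
```python
from h import *
snap("wrist","pics/w6.png");s=get_state();print(s["eef_pos"],s["contact_force"])
snap("scene","pics/s6.png")
a=cv2.resize(cv2.imread("pics/w6.png")[0:200,180:380],None,fx=2,fy=2,interpolation=cv2.INTER_CUBIC)
b=cv2.resize(cv2.imread("pics/s6.png")[205:305,294:394],(400,400),interpolation=cv2.INTER_CUBIC)
cv2.imwrite("pics/c6.png",np.hstack([a,b]))
go([.529,.292,.110],-np.pi/2-.2)
```

```text
[0.54177613 0.2893064  0.05758101] [ 2.47264804 -0.21750043 -2.16830607]
shift [ 0.109 -0.437 -0.001] turn [ 0.      0.0001 -0.0001]
```

View pics/c6.png

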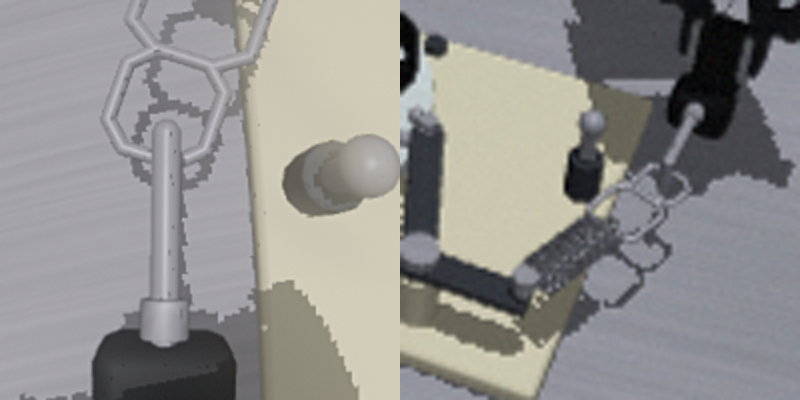

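send_rows --plan '[[[0.03,0,0],[0,0,0]],[[0.02,-0.06,0],[0,0,0]],[[0.02,-0.08,0],[0,0,0]],[[0.02,-0.08,0],[0,0,0]],[[0.02,-0.08,0],[0,0,0]],[[0.02,-0.08,0],[0,0,0]],[[0,-0.06,0],[0,0,0]],[[0,0,0],[0,0,0]],[[0,0,0],[0,0,0]]]'

```text
time: 9.3
eef_pos: [0.5274, 0.292, 0.1116]
tcp_rot: [0.072, 0.704, -0.704, -0.069]
contact_force: [6.8, -2.6, -4.8]
opening: 0.273
```

Run:
```python
from h import *
s=get_state();print(s["eef_pos"],s["contact_force"])
go([.4857,.2471,.112],-np.pi/2-.2)
```

```text
[0.52742486 0.29200769 0.11164873] [ 6.79630022 -2.60426408 -4.84950931]
shift [ 0.267 -0.004  0.436] turn [ 0.0001  0.0001 -0.0007]
```

send_rows --plan '[[[0.05,0,0.04],[0,0,0]],[[0.05,0,0.06],[0,0,0]],[[0.05,0,0.06],[0,0,0]],[[0.04,0,0.07],[0,0,0]],[[0.04,0,0.07],[0,0,0]],[[0.03,0,0.07],[0,0,0]],[[0.01,0,0.07],[0,0,0]],[[0,0,0],[0,0,0]],[[0,0,0],[0,0,0]]]'

```text
time: 10.2
eef_pos: [0.4884, 0.2472, 0.1128]
tcp_rot: [0.075, 0.705, -0.702, -0.066]
contact_force: [12.3, -2.0, -7.2]
opening: 0.272
```

Run:
```python
from h import *
snap("wrist","pics/w7.png");s=get_state();print(s["eef_pos"],s["contact_force"],s["opening"])
snap("scene","pics/s7.png")
a=cv2.resize(cv2.imread("pics/w7.png")[0:200,180:380],None,fx=2,fy=2,interpolation=cv2.INTER_CUBIC)
b=cv2.resize(cv2.imread("pics/s7.png")[195:295,274:374],(400,400),interpolation=cv2.INTER_CUBIC)
cv2.imwrite("pics/c7.png",np.hstack([a,b]))
```

```text
[0.48848612 0.24727622 0.11283821] [13.22107617 -1.65374486 -6.66770266] 0.27391867867604736
```

View pics/c7.png

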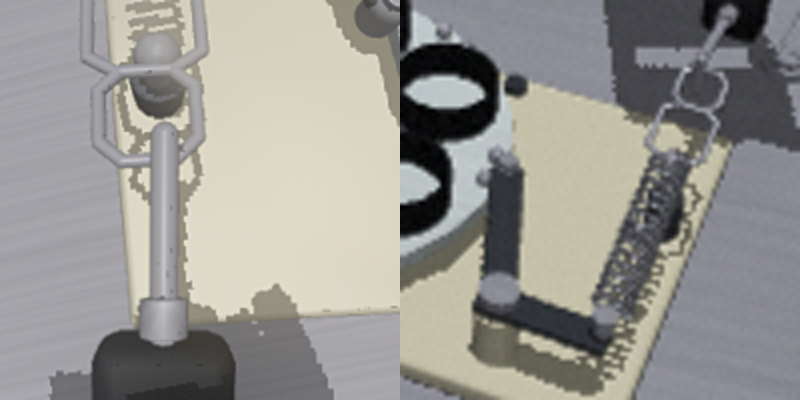

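Run:
```python
from h import *
W="pics/w7.png";q=lambda p:np.array(p)/2+[180,0]
r=onz(W,q([[146,69],[157,52],[148,162],[166,125],[82,69-7],[208,62]]),[.102,.072,.108,.124,.1,.1]);print(r)
ex=np.array([np.cos(.12),-np.sin(.12)]);ey=np.array([np.sin(.12),np.cos(.12)])
for i in(0,2,4,5):
    d=(r[i]-r[1])[:2];print(i,"along",d@ex*1e3,"lat",d@ey*1e3)
print(proj("pics/s7.png",[[.618,.2235,.072]]))
```

```text
[[0.60388751 0.22830864 0.102     ]
 [0.61827362 0.22266687 0.072     ]
 [0.57617802 0.23310746 0.108     ]
 [0.58211801 0.22711234 0.124     ]
 [0.61075837 0.24547467 0.1       ]
 [0.60334063 0.21070344 0.1       ]]
0 along -14.958046765285642 lat 3.879004165036363
2 along -43.042737408703196 lat 5.326152826706341
4 along -10.191579036572547 lat 21.744110887582806
5 along -13.393436151812509 lat -13.66506030915621
[[341.61476219 235.72185996]]
```

send_rows --plan '[[[0.02,0,0.02],[0,0,0]],[[0.015,0,0.02],[0,0,0]],[[0,0,0],[0,0,0]],[[0,0,0],[0,0,0]]]'

```text
time: 10.7
eef_pos: [0.4839, 0.2436, 0.113]
tcp_rot: [0.075, 0.705, -0.702, -0.065]
contact_force: [14.0, -1.3, -7.3]
opening: 0.274
```

Run:
```python
from h import *
snap("wrist","pics/w8.png");s=get_state();print(s["eef_pos"],s["contact_force"],s["opening"])
a=cv2.resize(cv2.imread("pics/w8.png")[0:150,180:330],None,fx=4,fy=4,interpolation=cv2.INTER_CUBIC)
cv2.imwrite("pics/c8.png",a)
```

```text
[0.48394191 0.24361013 0.11301438] [13.43756488 -1.57373975 -7.2642212 ] 0.2708650006492694
```

View pics/c8.png

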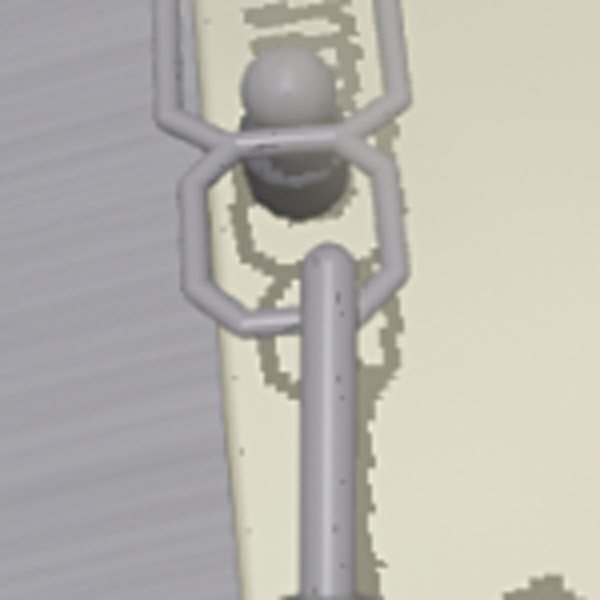

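Run:
```python
from h import *
W="pics/w8.png";q=lambda p:np.array(p)/4+[180,0]
r=onz(W,q([[288,142],[289,90],[273,325],[172,110],[400,95]]),[.102,.072,.108,.101,.101]);print(r)
ex=np.array([np.cos(.12),-np.sin(.12)]);ey=np.array([np.sin(.12),np.cos(.12)])
for i in(0,2,3,4):
    d=(r[i]-r[1])[:2];print(i,"along",d@ex*1e3,"lat",d@ey*1e3)
```

```text
[[0.59899379 0.22545276 0.102     ]
 [0.61730154 0.22268379 0.072     ]
 [0.57218575 0.23259854 0.108     ]
 [0.6078901  0.24042259 0.101     ]
 [0.60346056 0.2085767  0.101     ]]
0 along -18.50757404238142 lat 0.5573885168532648
2 along -45.97826170814297 lat 4.442533581966137
3 along -11.467312363538657 lat 16.484562966492188
4 along -12.052659830077191 lat -15.662577413783259
```

Centred over the ball (18.5 mm along, 0.5 mm lateral). Lower.

send_rows --plan '[[[0,0.05,0],[0,0,0]],[[0,0.06,0],[0,0,0]],[[0,0.06,0],[0,0,0]],[[0,0.06,0],[0,0,0]],[[0,0.06,0],[0,0,0]],[[0,0.06,0],[0,0,0]],[[0,0.05,0],[0,0,0]],[[0,0.04,0],[0,0,0]],[[0,0,0],[0,0,0]],[[0,0,0],[0,0,0]]]'

```text
time: 11.75
eef_pos: [0.4854, 0.2442, 0.0614]
tcp_rot: [0.076, 0.705, -0.702, -0.064]
contact_force: [12.1, -1.5, -3.3]
opening: 0.274
```

Run:
```python
from h import *
snap("wrist","pics/w9.png");s=get_state();print(s["eef_pos"],s["contact_force"],s["opening"])
snap("scene","pics/s9.png")
a=cv2.resize(cv2.imread("pics/w9.png")[0:150,180:330],(400,400),interpolation=cv2.INTER_CUBIC)
b=cv2.resize(cv2.imread("pics/s9.png")[195:295,274:374],(400,400),interpolation=cv2.INTER_CUBIC)
cv2.imwrite("pics/c9.png",np.hstack([a,b]))
```

```text
[0.48545924 0.24427855 0.06156382] [12.41671942 -1.80143984 -2.78393398] 0.27759596154888133
```

View pics/c9.png

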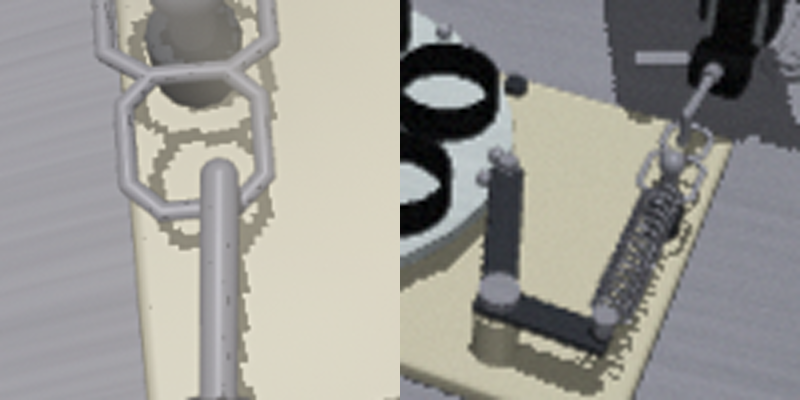

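send_rows --plan '[[[-0.04,0,-0.004],[0,0,0]],[[-0.04,0,-0.005],[0,0,0]],[[-0.04,0,-0.005],[0,0,0]],[[-0.03,0,-0.005],[0,0,0]],[[-0.025,0,-0.005],[0,0,0]],[[0,0,0],[0,0,0]],[[0,0,0],[0,0,0]],[[0,0,0],[0,0,0]]]'

```text
time: 12.65
eef_pos: [0.4992, 0.242, 0.057]
tcp_rot: [-0.07, -0.704, 0.704, 0.071]
contact_force: [-0.1, 0.1, -2.4]
opening: 0.273
```

Run:
```python
from h import *
snap("wrist","pics/w10.png");s=get_state();print(s["eef_pos"],s["contact_force"],s["opening"])
snap("scene","pics/s10.png")
a=cv2.resize(cv2.imread("pics/w10.png")[0:150,180:330],(400,400),interpolation=cv2.INTER_CUBIC)
b=cv2.resize(cv2.imread("pics/s10.png")[195:295,274:374],(400,400),interpolation=cv2.INTER_CUBIC)
cv2.imwrite("pics/c10.png",np.hstack([a,b]))
```

```text
[0.49930007 0.24195788 0.05707412] [-0.42590727 -0.14723776 -1.59543462] 0.2729426005281917
```

View pics/c10.png

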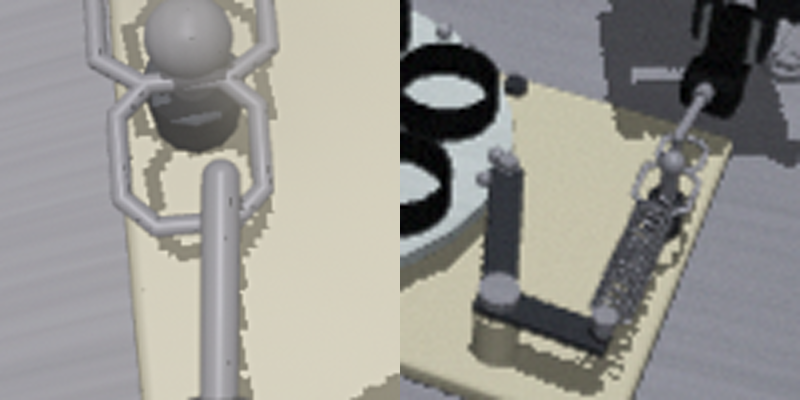

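send_rows --plan '[[[-0.025,0,-0.015],[0,0,0]],[[-0.025,0,-0.015],[0,0,0]],[[0,0,0],[0,0,0]],[[0,0,0],[0,0,0]]]'

```text
time: 13.15
eef_pos: [0.5068, 0.2442, 0.0573]
tcp_rot: [0.07, 0.704, -0.704, -0.07]
contact_force: [-0.7, -0.1, -2.4]
opening: 0.272
```

Run:
```python
from h import *
snap("wrist","pics/w11.png");s=get_state();print(s["eef_pos"],s["contact_force"],s["opening"])
W="pics/w10.png";q=lambda p:np.array(p)*.375+[180,0]
s0=np.array([.4993,.24196]);r=onz(W,q([[193,216],[218,158],[192,85],[189,38]]),[.063,.0725,.064,.072]);print(r)
ax=np.array([.98,-.199]);print((r[:,:2]-r[0,:2])@ax*1e3)
```

```text
[0.50666665 0.24419608 0.05728566] [ 0.61211819  0.361347   -3.24038764] 0.2723312674795323
[[0.58553822 0.22868543 0.063     ]
 [0.59369237 0.22240523 0.0725    ]
 [0.61042604 0.22387771 0.064     ]
 [0.61714948 0.22286493 0.072     ]]
[ 0.          9.24083148 25.34679922 32.13731304]
```

send_rows --plan '[[[0,-0.04,0],[0,0,0]],[[0,-0.04,0],[0,0,0]],[[0,-0.04,0],[0,0,0]],[[0,0,0],[0,0,0]]]'

```text
time: 13.6
eef_pos: [0.5073, 0.2444, 0.073]
tcp_rot: [0.071, 0.704, -0.703, -0.07]
contact_force: [0.6, -1.0, -2.2]
opening: 0.27
```

Run:
```python
from h import *
snap("wrist","pics/w12.png");s=get_state();print(s["eef_pos"],s["contact_force"],s["opening"])
snap("scene","pics/s12.png")
a=cv2.resize(cv2.imread("pics/w12.png")[0:150,180:330],(400,400),interpolation=cv2.INTER_CUBIC)
b=cv2.resize(cv2.imread("pics/s12.png")[195:295,274:374],(400,400),interpolation=cv2.INTER_CUBIC)
cv2.imwrite("pics/c12.png",np.hstack([a,b]))
```

```text
[0.50701424 0.24433524 0.07253702] [-1.81856550e-03  6.43744380e-01 -2.93042617e+00] 0.2715133094035117
```

View pics/c12.png

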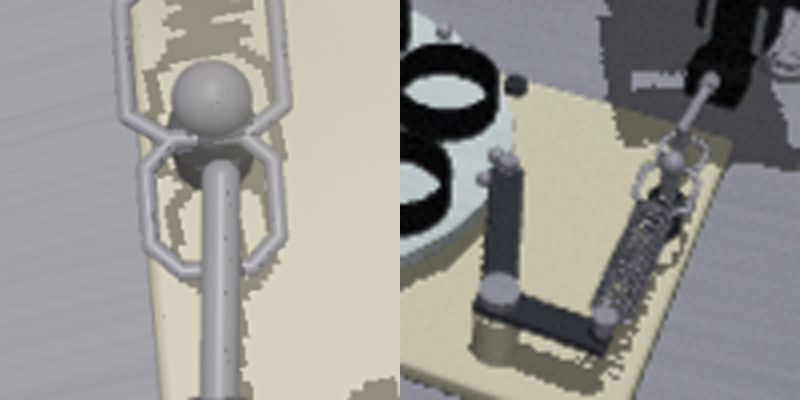

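send_rows --plan '[[[0,-0.06,0],[0,0,0]],[[0,-0.12,0],[0,0,0]],[[0,-0.2,0],[0,0,0]],[[0,-0.2,0],[0,0,0]],[[0,-0.1,0],[0,-0.016,0]],[[0,0,0],[0,-0.016,0]],[[0,0,0],[0,0,0]],[[0,0,0],[0,0,0]]]'

```text
time: 14.5
eef_pos: [0.5065, 0.2442, 0.1538]
tcp_rot: [0.0, 0.707, -0.707, 0.0]
contact_force: [-1.0, 0.7, -1.9]
opening: 0.273
```

Run:
```python
from h import *
s=get_state();print(s["eef_pos"],s["contact_force"],R.from_quat(s["tcp_rot"]).as_matrix().round(3))
go([.4603,.3991,.10],-np.pi/2)
```

```text
[0.50648211 0.24419424 0.15383132] [-0.99778993  0.7484147  -1.91114545] [[-1.  0. -0.]
 [ 0.  0. -1.]
 [-0. -1. -0.]]
shift [ 0.385  0.449 -1.291] turn [ 0. -0. -0.]
```

send_rows --plan '[[[0.1,0,-0.3],[0,0,0]],[[0.1,0,-0.3],[0,0,0]],[[0.1,0,-0.3],[0,0,0]],[[0.085,0,-0.3],[0,0,0]],[[0,0.2,-0.09],[0,0,0]],[[0,0.2,0],[0,0,0]],[[0,0,0],[0,0,0]],[[0,0,0],[0,0,0]],[[0,0,0],[0,0,0]]]'

```text
time: 15.4
eef_pos: [0.461, 0.3991, 0.1068]
tcp_rot: [0.0, 0.708, -0.707, 0.001]
contact_force: [0.2, -0.1, -2.5]
opening: 0.274
```

Run:
```python
from h import *
s=get_state();print(s["eef_pos"],s["contact_force"],R.from_quat(s["tcp_rot"]).as_matrix().round(3))
go([.4603,.3991,.037],-np.pi/2)
```

```text
[0.46103822 0.39906655 0.10681394] [ 0.16927511 -0.10819809 -2.52294942] [[-1.     0.002  0.001]
 [-0.001  0.001 -1.   ]
 [-0.002 -1.    -0.001]]
shift [0.007 0.582 0.   ] turn [ 0.0002  0.0001 -0.0003]
```

send_rows --plan '[[[0.005,0.14,0],[0,0,0]],[[0,0.14,0],[0,0,0]],[[0,0.1,0],[0,0,0]],[[0,0.08,0],[0,0,0]],[[0,0.06,0],[0,0,0]],[[0,0.06,0],[0,0,0]],[[0,0,0],[0,0,0]],[[0,0,0],[0,0,0]],[[0,0,0],[0,0,0]]]'

```text
time: 16.3
eef_pos: [0.46, 0.3993, 0.0366]
tcp_rot: [-0.0, 0.707, -0.707, 0.001]
contact_force: [-1.2, -1.1, 2.2]
opening: 0.275
```

send_rows --plan '[[[0,0,0],[0,0,0]],[[0,0,0],[0,0,0]],[[0,0,0],[0,0,0]],[[0,0,0],[0,0,0]],[[0,0,0],[0,0,0]],[[0,0,0],[0,0,0]],[[0,0,0],[0,0,0]],[[0,0,0],[0,0,0]]]' --gripper 0

```text
time: 17.1
eef_pos: [0.4594, 0.3989, 0.0357]
tcp_rot: [-0.001, 0.707, -0.707, 0.001]
contact_force: [-0.4, 0.2, 0.8]
opening: 0.998
```

send_rows --plan '[[[0,-0.15,0],[0,0,0]],[[0,-0.3,0],[0,0,0]],[[0,-0.3,0],[0,0,0]],[[0,-0.3,0],[0,0,0]],[[0,-0.1,0],[0,0,0]],[[0,0,0],[0,0,0]],[[0,0,0],[0,0,0]],[[0,0,0],[0,0,0]]]'

```text
time: 17.9
eef_pos: [0.4581, 0.3981, 0.1708]
tcp_rot: [0.002, -0.706, 0.708, 0.001]
contact_force: [-0.4, -0.5, -0.9]
opening: 0.999
```

Run:
```python
from h import *
s=get_state();print(s["eef_pos"],s["contact_force"],s["opening"],s["qpos"])
snap("wrist","pics/w13.png");snap("scene","pics/s13.png");snap("side","pics/d13.png")
# puller handle: dark blob near image centre, compare with w3
for f in("pics/w3.png","pics/w13.png"):
    im=cv2.imread(f);m=(im.max(2)<45).astype(np.uint8)
    n,l,st,c=cv2.connectedComponentsWithStats(m)
    for i in range(1,n):
        if 800<st[i,4]<9000 and st[i,1]<250:
            x,y,w,h=st[i,:4];p=onz(f,[[x+w/2,y],[x+w/2,y+h],[x,y+h/2],[x+w,y+h/2]],.045);print(f,st[i],p[:,:2].round(4).tolist())
```

```text
[0.45813342 0.39805207 0.17077041] [-0.37754627 -0.5144728  -0.94605707] 0.9988629569223841 [5.48307251e-01 1.84553723e-01 1.78970008e+00 7.67394477e-06
 1.17224929e+00 2.11728701e+00]
pics/w3.png [ 241  160   36   75 1929] [[0.4894, 0.3986], [0.4129, 0.3982], [0.4524, 0.416], [0.4526, 0.3808]]
pics/w13.png [ 242  151   37   81 1901] [[0.495, 0.3977], [0.4131, 0.3975], [0.4555, 0.4156], [0.4555, 0.3796]]
```

send_rows --plan '[[[0,-0.1,0],[0,-0.0227,0]],[[0,-0.1,0],[0,-0.0227,0]],[[0,-0.1,0],[0,-0.0227,0]],[[0,-0.1,0],[0,-0.0227,0]],[[0,-0.1,0],[0,-0.0227,0]],[[0,-0.1,0],[0,-0.0227,0]],[[0,0,0],[0,-0.0227,0]],[[0,0,0],[0,-0.0227,0]],[[0,0,0],[0,-0.0227,0]],[[0,0,0],[0,-0.0227,0]],[[0,0,0],[0,-0.0227,0]]]'

```text
time: 19.15
eef_pos: [0.4592, 0.3987, 0.2446]
tcp_rot: [0.502, -0.499, 0.498, -0.501]
contact_force: [-0.0, -0.2, -0.7]
opening: 0.995
```

send_rows --plan '[[[0.35,0,0.13],[0,0,0]],[[0.35,0,0.13],[0,0,0]],[[0.35,0,0.13],[0,0,0]],[[0.35,0,0.13],[0,0,0]],[[0.35,0,0.13],[0,0,0]],[[0.35,0,0.13],[0,0,0]],[[0.35,0,0.13],[0,0,0]],[[0.35,0,0.13],[0,0,0]],[[0.35,0,0.13],[0,0,0]],[[0.35,0,0.13],[0,0,0]],[[0.3,0,0.13],[0,0,0]],[[0,0,0],[0,0,0]]]'

```text
time: 20.35
eef_pos: [0.6319, -0.0617, 0.2443]
tcp_rot: [-0.499, 0.501, -0.501, 0.498]
contact_force: [0.1, 0.4, -0.8]
opening: 0.998
```

Run:
```python
from h import *
s=get_state();print(s["eef_pos"],R.from_quat(s["tcp_rot"]).as_matrix().round(3),s["qpos"].round(3),s["time"])
snap("wrist","pics/w14.png");snap("scene","pics/s14.png");snap("side","pics/d14.png")
W="pics/w14.png";im=cv2.imread(W);m=(im.max(2)<50).astype(np.uint8)
n,l,st,c=cv2.connectedComponentsWithStats(m)
for i in range(1,n):
    if st[i,4]>150: print(st[i],c[i].round(1))
# jars by top white in side & scene
for f in("pics/s14.png","pics/d14.png"):
    im=cv2.imread(f);hs=cv2.cvtColor(im,cv2.COLOR_BGR2HSV)
    b=cv2.inRange(hs,(105,150,60),(125,255,255));print(f,"blue n",b.sum()//255)
    for name,lo,hi in(("green",(45,120,30),(80,255,255)),("pink",(155,60,80),(178,255,255)),("orange",(5,200,120),(14,255,255))):
        mm=cv2.inRange(hs,lo,hi);n,l,st,c=cv2.connectedComponentsWithStats(mm);j=1+np.argmax(st[1:,4]);print(name,st[j],onz(f,c[j],.035)[0].round(3))
g=np.hstack([cv2.resize(cv2.imread(W),(480,360)),cv2.resize(cv2.imread("pics/d14.png")[200:384,200:400],(320,294))[:294].copy() if 0 else cv2.copyMakeBorder(cv2.resize(cv2.imread("pics/d14.png")[220:384,210:374],(320,320)),0,40,0,0,cv2.BORDER_CONSTANT)])
cv2.imwrite("pics/c14.png",g)
```

```text
[ 0.63188603 -0.06167016  0.24432311] [[-0.005 -0.001  1.   ]
 [-1.    -0.001 -0.005]
 [ 0.001 -1.    -0.001]] [-2.560e-01  1.820e-01  1.655e+00 -1.000e-03  1.306e+00 -2.510e-01] 20.35
[147 109  23  42 205] [153.9 134. ]
[    0   245   512   139 36421] [259.5 337.1]
pics/s14.png blue n 6550
green [214 161  18  18 263] [ 0.4   -0.167  0.035]
pink [192 137  17  16 180] [ 0.293 -0.293  0.035]
orange [113 150  16  10 128] [ 0.421 -0.509  0.035]
pics/d14.png blue n 4724
green [233 234  17  16 222] [ 0.418 -0.15   0.035]
pink [210 287  22  30 498] [ 0.303 -0.28   0.035]Traceback (most recent call last):
  File "<stdin>", line 13, in <module>
    return _wrapfunc(a, 'argmax', axis=axis, out=out, **kwds)
    return bound(*args, **kwds)
ValueError: attempt to get argmax of an empty sequence
```

Run:
```python
import cv2,numpy as np
a=cv2.resize(cv2.imread("pics/w14.png")[20:260,110:350],(560,560),interpolation=cv2.INTER_CUBIC)
b=cv2.resize(cv2.imread("pics/d14.png")[220:384,230:374],(240,273),interpolation=cv2.INTER_CUBIC)
c=cv2.resize(cv2.imread("pics/s14.png")[140:256,100:220],(240,232),interpolation=cv2.INTER_CUBIC)
g=np.zeros((560,800,3),np.uint8);g[:,:560]=a;g[:273,560:]=b;g[280:512,560:]=c
cv2.imwrite("pics/c14.png",g)
```

```text
(no output)
```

View pics/c14.png

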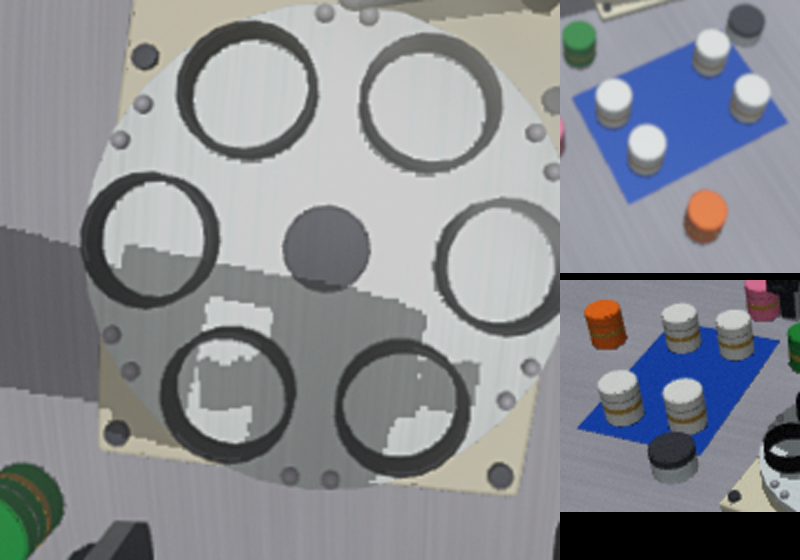

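```bash
cat > nests.py <<'E'
from h import *
from scipy.optimize import minimize
t=np.linspace(0,2*np.pi,60,endpoint=False);C=np.c_[np.cos(t),np.sin(t)]
def circ(f,c,r,z): return proj(f,np.c_[c+r*C,np.full(60,z)])
def fit(f,thr=80,ymax=245,x0=(.62,-.003,.4)):
    S=4;im=cv2.imread(f).max(2).astype(np.uint8);H,Wd=im.shape
    big=cv2.resize(im,None,fx=S,fy=S,interpolation=cv2.INTER_LINEAR);dark=(big<thr).astype(np.uint8);
    def cost(q):
        m=np.zeros_like(dark);roi=np.zeros_like(dark)
        for k in range(6):
            c=q[:2]+.088*np.array([np.cos(q[2]+k*np.pi/3),np.sin(q[2]+k*np.pi/3)])
            P=lambda r,z:np.int32(np.round((circ(f,c,r,z)+.5)*S*16-8))
            hull=cv2.convexHull(np.vstack([P(.034,.047),P(.034,.072)]).reshape(-1,1,2))
            a=np.zeros_like(m);cv2.fillPoly(a,[hull],1,shift=4)
            i1=np.zeros_like(m);i2=np.zeros_like(m);cv2.fillPoly(i1,[P(.030,.072)],1,shift=4);cv2.fillPoly(i2,[P(.030,.0475)],1,shift=4)
            m|=a&(1-(i1&i2));cv2.fillPoly(roi,[np.int32(P(.038,.06))],1,shift=4)
        roi[ymax*S:]=0
        return ((m!=dark)&(roi>0)).sum()/max(1,(m&roi).sum())
    best=min((minimize(cost,[x0[0],x0[1],a],method="Nelder-Mead",options=dict(initial_simplex=[[x0[0],x0[1],a],[x0[0]+.006,x0[1],a],[x0[0],x0[1]+.006,a],[x0[0],x0[1],a+.07]],xatol=1e-4,fatol=1e-4)) for a in np.arange(0,1.0,.15)),key=lambda r:r.fun)
    return best.x,best.fun
if __name__=="__main__":
    q,c=fit("pics/w14.png");print(q,c,np.degrees(q[2]))
    for k in range(6):print(k,(q[:2]+.088*np.array([np.cos(q[2]+k*np.pi/3),np.sin(q[2]+k*np.pi/3)])).round(4))
    q=lambda p:np.array(p)/(560/240)+[110,20]
    print(onz("pics/w14.png",q([[247,91],[430,104],[505,267],[402,407],[228,394],[150,240],[327,249]]),.062))
    k=np.array
    D=lambda p:k(p)*164/273+[230,220]; D=lambda p:(k(p)-[560,0])*.6+[230,220]; S=lambda p:(k(p)-[560,280])*.5+[100,140]
    print("jars side top",onz("pics/d14.png",D([[713,43],[750,90],[613,94],[647,140]]),.062)[:,:2].round(4).tolist(),"tin",onz("pics/d14.png",D([[746,20]]),.04)[0].round(3))
    print("jars scene top",onz("pics/s14.png",S([[685,393],[618,383],[735,321],[681,315]]),.062)[:,:2].round(4).tolist(),"tin",onz("pics/s14.png",S([[672,447]]),.04)[0].round(3))
E
python3 nests.py
```

```text
[ 0.61973109 -0.00394458  0.95936841] 0.4510156599552573 54.96776067340898
0 [0.6702 0.0681]
1 [0.5826 0.0758]
2 [0.5321 0.0038]
3 [ 0.5692 -0.076 ]
4 [ 0.6569 -0.0837]
5 [ 0.7074 -0.0117]
[[ 0.58269951  0.07463385  0.062     ]
 [ 0.67041753  0.06709903  0.062     ]
 [ 0.70767685 -0.01225166  0.062     ]
 [ 0.65755058 -0.08311585  0.062     ]
 [ 0.56983315 -0.07590109  0.062     ]
 [ 0.53307961  0.00295199  0.062     ]
 [ 0.62075263 -0.00426286  0.062     ]]
jars side top [[0.5944, -0.2702], [0.6005, -0.364], [0.4142, -0.2792], [0.4247, -0.3648]] tin [ 0.676 -0.247  0.04 ]
jars scene top [[0.6022, -0.2582], [0.6103, -0.3562], [0.4235, -0.2689], [0.4333, -0.3546]] tin [ 0.683 -0.237  0.04 ]
```

send_rows --plan '[[[0.32,0,-0.143],[0,0,0]],[[0.32,0,-0.143],[0,0,0]],[[0.32,0,-0.143],[0,0,0]],[[0.32,0,-0.143],[0,0,0]],[[0.32,0,-0.143],[0,0,0]],[[0.32,0,-0.143],[0,0,0]],[[0.32,0,-0.143],[0,0,0]],[[0,0,0],[0,0,0]],[[0,0,0],[0,0,0]]]'

```text
time: 21.4
eef_pos: [0.5109, -0.3249, 0.2455]
tcp_rot: [-0.5, 0.5, -0.5, 0.5]
contact_force: [-0.6, 0.7, 0.2]
opening: 1.001
```

```bash
cat > jars.py <<'E'
from nests import *
def sil(f,c,S=4,shape=(384,512)):
    a=np.zeros((shape[0]*S,shape[1]*S),np.uint8)
    P=[np.int32(np.round((circ(f,c,r,z)+.5)*S*16-8)) for r,z in((.027,.062),(.027,.003),(.025,.0))]
    cv2.fillPoly(a,[cv2.convexHull(np.vstack(P).reshape(-1,1,2))],1,shift=4);return a
def notblue(f,S=4):
    im=cv2.resize(cv2.imread(f),None,fx=S,fy=S,interpolation=cv2.INTER_LINEAR);hs=cv2.cvtColor(im,cv2.COLOR_BGR2HSV)
    return im,hs,cv2.inRange(hs,(100,90,20),(130,255,255))
def fitjar(f,c0,ymax=384):
    im,hs,b=notblue(f);m=((b==0)&(((hs[...,2]>165)&(hs[...,1]<60))|((hs[...,0]<35)&(hs[...,1]>40)&(hs[...,2]>60))|((hs[...,2]>105)&(hs[...,1]<40)))).astype(np.uint8)
    def cost(c):
        s=sil(f,np.array(c));s[ymax*4:]=0
        return -(float((s&m).sum())-float((s&(1-m)).sum()))/1e3
    # outside of silhouette should be non-jar: ring penalty
    def cost2(c):
        s=sil(f,np.array(c));k=cv2.dilate(s,np.ones((25,25),np.uint8))&(1-s);s[ymax*4:]=0;k[ymax*4:]=0
        return -((s&m).sum()/max(1,s.sum())-(k&m).sum()/max(1,k.sum()))
    c0=np.array(c0);r=min((minimize(cost2,c0+o,method="Nelder-Mead",options=dict(initial_simplex=[c0+o,c0+o+[.008,0],c0+o+[0,.008]],xatol=2e-4)) for o in([0,0],[.006,.006],[-.006,-.006],[.006,-.006],[-.006,.006])),key=lambda r:r.fun)
    return r.x.round(4),round(r.fun,3)
J=[(.598,-.264),(.605,-.36),(.418,-.274),(.428,-.36)]
if __name__=="__main__":
    s=get_state();print(s["eef_pos"],R.from_quat(s["tcp_rot"]).as_matrix().round(3).tolist())
    for n in("wrist","scene","side"):snap(n,f"pics/{n}15.png")
    for j in J:print(j,[fitjar(f"pics/{n}15.png",j) for n in("wrist","scene","side")])
    print(onz("pics/wrist15.png",[[260,240],[150,230],[380,230]],.03))
E
python3 jars.py
```

```text
[ 0.51088722 -0.32494893  0.24552565] [[-0.0, -0.0, 1.0], [-1.0, 0.001, -0.0], [-0.001, -1.0, -0.0]]
(0.598, -0.264) [(array([ 0.5951, -0.2677]), np.float64(-0.914)), (array([ 0.592, -0.27 ]), np.float64(-0.635)), (array([ 0.5964, -0.2661]), np.float64(-0.564))]
(0.605, -0.36) [(array([ 0.6044, -0.3615]), np.float64(-0.659)), (array([ 0.6026, -0.3668]), np.float64(-0.35)), (array([ 0.6066, -0.3619]), np.float64(-0.679))]
(0.418, -0.274) [(array([ 0.4174, -0.2777]), np.float64(-0.746)), (array([ 0.4362, -0.2585]), np.float64(-0.205)), (array([ 0.4133, -0.2805]), np.float64(-0.75))]
(0.428, -0.36) [(array([ 0.4256, -0.3638]), np.float64(-0.743)), (array([ 0.4207, -0.3809]), np.float64(-0.108)), (array([ 0.4234, -0.3659]), np.float64(-0.891))]
[[ 0.51060279 -0.41831668  0.03      ]
 [ 0.35615254 -0.40601859  0.03      ]
 [ 0.68032809 -0.40622294  0.03      ]]
```

send_rows --plan '[[[0.1,0,0.26],[0,0,0]],[[0.1,0,0.26],[0,0,0]],[[0.105,0,0.26],[0,0,0]],[[0,0.3,0],[0,0,0]],[[0,0.35,0],[0,0,0]],[[0,0.35,0],[0,0,0]],[[0,0.3,0],[0,0,0]],[[0,0.2,0],[0,0,0]],[[0,0.18,0],[0,0,0]],[[0,0,0],[0,0,0]],[[0,0,0],[0,0,0]]]'

```text
time: 22.65
eef_pos: [0.6052, -0.3612, 0.0442]
tcp_rot: [-0.5, 0.5, -0.499, 0.5]
contact_force: [0.3, -0.3, -0.1]
opening: 0.996
```

send_rows --plan '[[[0,0,0],[0,0,0]],[[0,0,0],[0,0,0]],[[0,0,0],[0,0,0]],[[0,0,0],[0,0,0]],[[0,0,0],[0,0,0]],[[0,0,0],[0,0,0]]]' --gripper 1 --grip_force 25

```text
time: 23.25
eef_pos: [0.6034, -0.3665, 0.054]
tcp_rot: [0.503, -0.499, 0.5, -0.498]
contact_force: [-14.7, 1.1, 28.9]
opening: 0.004
```

send_rows --plan '[[[0,-0.2,0],[0,0,0]],[[0,-0.3,0],[0,0,0]],[[0,-0.35,0],[0,0,0]],[[0,-0.3,0],[0,0,0]],[[0,0,0],[0,0,0]],[[0,0,0],[0,0,0]]]'

```text
time: 23.85
eef_pos: [0.6052, -0.3632, 0.1848]
tcp_rot: [0.5, -0.498, 0.502, -0.5]
contact_force: [-1.1, -0.0, -1.2]
opening: 0.005
```

Run:
```python
from h import *
s=get_state();print(s["eef_pos"],s["contact_force"],s["opening"])
go([.6571,-.0835,.18],0)
```

```text
[ 0.60524497 -0.36316457  0.18484389] [-1.09877008 -0.02910333 -1.17745356] 0.004802983932897811
shift [-2.331  0.035  0.432] turn [-0.0006 -0.      0.0004]
```

send_rows --plan '[[[-0.1,-0.2,-0.3],[0,0,0]],[[-0.1,-0.3,-0.3],[0,0,0]],[[-0.1,0,-0.18],[0,0,0]],[[0,0,0],[0,0,0]],[[0,0,0],[0,0,0]]]' --gripper 0

```text
time: 24.35
eef_pos: [0.512, -0.3266, 0.2389]
tcp_rot: [-0.5, 0.501, -0.499, 0.5]
contact_force: [-0.2, -1.3, -0.2]
opening: 0.847
```

Run:
```python
from h import *
print(get_state()["eef_pos"])
for n in("wrist","scene","side"):snap(n,f"pics/{n}16.png")
a=cv2.resize(cv2.imread("pics/wrist16.png")[0:300,60:460],(533,400),interpolation=cv2.INTER_CUBIC)
b=cv2.resize(cv2.imread("pics/side16.png")[210:384,220:398],(267,261),interpolation=cv2.INTER_CUBIC)
c=cv2.resize(cv2.imread("pics/scene16.png")[130:260,90:223],(267,261),interpolation=cv2.INTER_CUBIC)
g=np.zeros((530,800,3),np.uint8);g[:400,:533]=a;g[:261,533:]=b;g[265:526,533:]=c
cv2.imwrite("pics/c16.png",g)
```

```text
[ 0.51199136 -0.3266183   0.2389081 ]
```

View pics/c16.png

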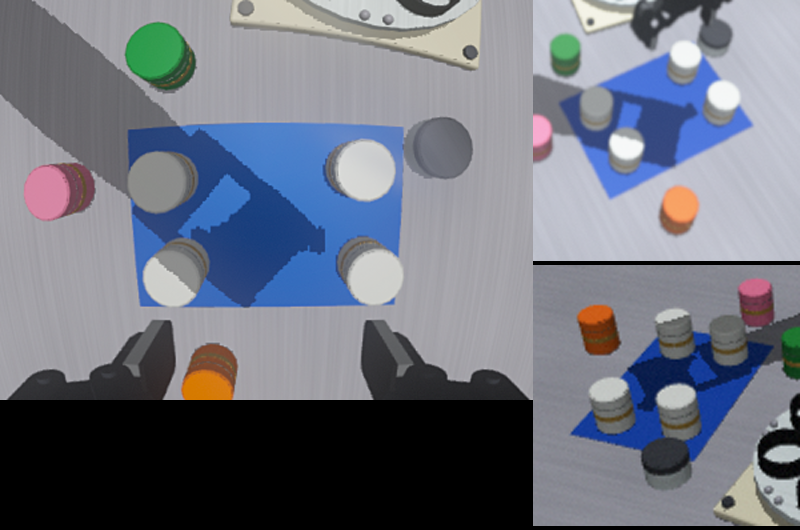

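Run:
```python
from h import *
q=lambda p:np.array(p)*.75+[60,0]
print(onz("pics/wrist16.png",q([[365,170],[375,275],[157,181],[174,275]]),.062))
d=lambda p:(np.array(p)-[533,0])*.6667+[220,210]
print(onz("pics/side16.png",d([[685,55],[722,95],[596,102],[626,143]]),.062))
s=lambda p:(np.array(p)-[533,265])*.498+[90,130]
print(onz("pics/scene16.png",s([[678,397],[609,389],[728,326],[674,319]]),.062))
from jars import fitjar
for j in[(.596,-.267),(.604,-.361),(.417,-.277),(.425,-.363)]:print(fitjar("pics/wrist16.png",j),fitjar("pics/side16.png",j))
```

```text
[[ 0.59461099 -0.26792099  0.062     ]
 [ 0.60856934 -0.36045955  0.062     ]
 [ 0.41802435 -0.27693359  0.062     ]
 [ 0.4289836  -0.36054003  0.062     ]]
[[ 0.59192631 -0.27190601  0.062     ]
 [ 0.60603206 -0.36468826  0.062     ]
 [ 0.41267942 -0.28327301  0.062     ]
 [ 0.42263701 -0.36748994  0.062     ]]
[[ 0.5995148  -0.26055638  0.062     ]
 [ 0.6122845  -0.35865566  0.062     ]
 [ 0.42325752 -0.27031305  0.062     ]
 [ 0.4305109  -0.35707976  0.062     ]]
(array([ 0.5952, -0.2676]), np.float64(-0.924)) (array([ 0.5966, -0.2662]), np.float64(-0.564))
(array([ 0.6094, -0.362 ]), np.float64(-0.587)) (array([ 0.6114, -0.3628]), np.float64(-0.639))
(array([ 0.4178, -0.2776]), np.float64(-0.704)) (array([ 0.4136, -0.2799]), np.float64(-0.751))
(array([ 0.4254, -0.3637]), np.float64(-0.784)) (array([ 0.4236, -0.3654]), np.float64(-0.89))
```

Run:
```python
from h import *
go([.609,-.362,.036],0)
```

```text
shift [0.294 1.689 0.804] turn [ 0.0003  0.     -0.0002]
```

send_rows --plan '[[[0.1,0,0.27],[0,0,0]],[[0.1,0,0.27],[0,0,0]],[[0.095,0,0.265],[0,0,0]],[[0,0.3,0],[0,0,0]],[[0,0.35,0],[0,0,0]],[[0,0.35,0],[0,0,0]],[[0,0.3,0],[0,0,0]],[[0,0.2,0],[0,0,0]],[[0,0.19,0],[0,0,0]],[[0,0,0],[0,0,0]],[[0,0,0],[0,0,0]]]'

```text
time: 25.6
eef_pos: [0.6091, -0.3622, 0.0366]
tcp_rot: [-0.5, 0.501, -0.499, 0.5]
contact_force: [0.5, -0.3, 1.3]
opening: 0.998
```

send_rows --plan '[[[0,0,0],[0,0,0]],[[0,0,0],[0,0,0]],[[0,0,0],[0,0,0]]]' --gripper 0.3 --grip_force 40

```text
time: 25.9
eef_pos: [0.6099, -0.363, 0.0395]
tcp_rot: [0.5, -0.499, 0.501, -0.5]
contact_force: [-0.1, -0.1, 0.1]
opening: 0.7
```

Run:
```python
from h import *
s=get_state();print(s["eef_pos"],s["contact_force"],s["opening"],s["time"])
snap("side","pics/side17.png");snap("scene","pics/scene17.png");snap("wrist","pics/wrist17.png")
```

```text
[ 0.60993757 -0.3630378   0.03951169] [-0.05687025 -0.08752932  0.11846239] 0.699658172154854 25.9
```

send_rows --plan '[[[0,0,0],[0,0,0]],[[0,0,0],[0,0,0]]]' --gripper 0.4

```text
time: 26.25
eef_pos: [0.6094, -0.3626, 0.0386]
tcp_rot: [0.5, -0.5, 0.5, -0.5]
contact_force: [0.0, 0.8, 3.2]
opening: 0.603
```

send_rows --plan '[[[0,0,0],[0,0,0]],[[0,0,0],[0,0,0]]]' --gripper 0.5

```text
time: 26.45
eef_pos: [0.6095, -0.3627, 0.0387]
tcp_rot: [0.5, -0.5, 0.5, -0.5]
contact_force: [0.4, 1.4, 4.8]
opening: 0.605
```

send_rows --plan '[[[0,0,0],[0,0,0]],[[0,0,0],[0,0,0]],[[0,0,0],[0,0,0]]]' --gripper 0.7 --grip_force 45

```text
time: 26.75
eef_pos: [0.6095, -0.3626, 0.0387]
tcp_rot: [0.5, -0.5, 0.5, -0.5]
contact_force: [-0.4, 0.8, 5.5]
opening: 0.601
```

send_rows --plan '[[[0,-0.05,0],[0,0,0]],[[0,-0.15,0],[0,0,0]],[[0,-0.3,0],[0,0,0]],[[0,-0.35,0],[0,0,0]],[[0,-0.35,0],[0,0,0]],[[0,0,0],[0,0,0]],[[0,0,0],[0,0,0]]]'

```text
time: 27.45
eef_pos: [0.6096, -0.3629, 0.1839]
tcp_rot: [0.5, -0.499, 0.501, -0.5]
contact_force: [0.1, 0.6, -2.7]
opening: 0.6
```

Run:
```python
from h import *
s=get_state();print(s["eef_pos"],s["contact_force"],s["opening"],s["time"])
go([.6571,-.0835,.17],0)
```

```text
[ 0.60962132 -0.36285624  0.18394063] [ 0.07453811  0.59658478 -2.6588984 ] 0.6001681209521383 27.45
shift [-2.328  0.112  0.395] turn [-0.0004 -0.      0.0004]
```

send_rows --plan '[[[-0.33,0,0.056],[0,0,0]],[[-0.33,0,0.056],[0,0,0]],[[-0.33,0,0.056],[0,0,0]],[[-0.33,0,0.056],[0,0,0]],[[-0.33,0,0.056],[0,0,0]],[[-0.33,0,0.056],[0,0,0]],[[-0.33,0.11,0.056],[0,0,0]],[[-0.02,0.2,0],[0,0,0]],[[0,0,0],[0,0,0]],[[0,0,0],[0,0,0]]]'

```text
time: 28.45
eef_pos: [0.6545, -0.0827, 0.1418]
tcp_rot: [-0.501, 0.502, -0.498, 0.499]
contact_force: [-0.3, 0.1, -1.1]
opening: 0.603
```

Run:
```python
from h import *
s=get_state();print(s["eef_pos"],s["contact_force"],s["opening"],s["time"])
go([.6571,-.0835,.10],0)
snap("wrist","pics/wrist18.png")
```

```text
[ 0.65446769 -0.08266863  0.14182743] [-0.27150796  0.07056658 -1.10290208] 0.6028077301550517 28.45
shift [0.007 0.348 0.024] turn [ 0.0008 -0.     -0.0002]
```

send_rows --plan '[[[0,0.1,0],[0,0,0]],[[0,0.1,0],[0,0,0]],[[0,0.05,0],[0,0,0]],[[0,0,0],[0,0,0]],[[0,0,0],[0,0,0]],[[0,0,0],[0,0,0]]]'

```text
time: 29.1
eef_pos: [0.6566, -0.083, 0.1152]
tcp_rot: [0.5, -0.5, 0.5, -0.5]
contact_force: [-0.2, 0.7, -1.9]
opening: 0.6
```

Run:
```python
from h import *
for i in range(3):
    s=get_state();print(s["eef_pos"],s["contact_force"]);read_camera("side")
go([.6571,-.0835,.0875],0)
```

```text
[ 0.65657326 -0.08299305  0.11517004] [-0.18919313  0.69720159 -1.92782781]
[ 0.65661346 -0.08296142  0.11525672] [-0.78332613 -0.03320566 -0.79067459]
[ 0.65658206 -0.08290548  0.1152496 ] [-0.36704703  0.48606748 -1.17519271]
shift [0.005 0.231 0.004] turn [-0.0002  0.      0.0001]
```

send_rows --plan '[[[0.005,0.03,0.004],[0,0,0]],[[0,0.03,0],[0,0,0]],[[0,0.03,0],[0,0,0]],[[0,0,0],[0,0,0]],[[0,0,0],[0,0,0]]]'

```text
time: 29.75
eef_pos: [0.6564, -0.0834, 0.1034]
tcp_rot: [-0.5, 0.5, -0.5, 0.5]
contact_force: [0.4, -0.2, -1.3]
opening: 0.6
```

Inside the rim with no contact force. Down to the floor.

send_rows --plan '[[[0,0.04,0.002],[0,0,0]],[[0,0.04,0.002],[0,0,0]],[[0,0.03,0],[0,0,0]],[[0,0.02,0],[0,0,0]],[[0,0,0],[0,0,0]],[[0,0,0],[0,0,0]]]'

```text
time: 30.35
eef_pos: [0.6571, -0.0835, 0.0881]
tcp_rot: [-0.5, 0.5, -0.5, 0.5]
contact_force: [0.3, -0.5, -2.7]
opening: 0.598
```

send_rows --plan '[[[0,0.01,0],[0,0,0]],[[0,0.01,0],[0,0,0]],[[0,0,0],[0,0,0]],[[0,0,0],[0,0,0]]]'

```text
time: 30.75
eef_pos: [0.6572, -0.0834, 0.0858]
tcp_rot: [0.5, -0.5, 0.5, -0.5]
contact_force: [-0.2, -0.7, -1.9]
opening: 0.601
```

send_rows --plan '[[[0,0.012,0],[0,0,0]],[[0,0.012,0],[0,0,0]],[[0,0,0],[0,0,0]],[[0,0,0],[0,0,0]]]'

```text
time: 31.15
eef_pos: [0.6574, -0.0834, 0.0857]
tcp_rot: [0.5, -0.5, 0.5, -0.5]
contact_force: [-3.2, 1.0, 8.8]
opening: 0.602
```

send_rows --plan '[[[0,0,0],[0,0,0]],[[0,0,0],[0,0,0]],[[0,0,0],[0,0,0]],[[0,0,0],[0,0,0]]]' --gripper 0.2

```text
time: 31.55
eef_pos: [0.657, -0.0834, 0.0825]
tcp_rot: [-0.5, 0.5, -0.5, 0.5]
contact_force: [-0.1, -0.9, 0.4]
opening: 0.8
```

send_rows --plan '[[[0,-0.15,0],[0,0,0]],[[0,-0.25,0],[0,0,0]],[[0,-0.3,0],[0,0,0]],[[0,-0.35,0],[0,0,0]],[[0,0,0],[0,0,0]],[[0,0,0],[0,0,0]]]'

```text
time: 32.15
eef_pos: [0.6582, -0.0837, 0.2122]
tcp_rot: [0.499, -0.498, 0.502, -0.501]
contact_force: [0.2, -0.6, -0.0]
opening: 0.799
```

Run:
```python
from h import *
s=get_state();print(s["eef_pos"],s["opening"])
go([.52,-.30,.24],0)
```

```text
[ 0.65823396 -0.08373592  0.21220733] 0.799258981118254
shift [ 1.803 -0.235 -1.151] turn [-0.0008  0.      0.0002]
```

send_rows --plan '[[[0.31,0,-0.105],[0,0,0]],[[0.31,0,-0.105],[0,0,0]],[[0.31,0,-0.105],[0,0,0]],[[0.31,0,-0.105],[0,0,0]],[[0.29,0,-0.105],[0,0,0]],[[0,0,0],[0,0,0]]]' --gripper 0

```text
time: 32.75
eef_pos: [0.5916, -0.2706, 0.2068]
tcp_rot: [-0.499, 0.502, -0.5, 0.498]
contact_force: [0.8, 0.6, 0.4]
opening: 0.998
```

send_rows --plan '[[[0,0,0],[0,0.0227,0]],[[0,0,0],[0,0.0227,0]],[[0,0,0],[0,0.0227,0]],[[0,0,0],[0,0.0227,0]],[[0,0,0],[0,0.0227,0]],[[0,0,0],[0,0.0227,0]],[[0,0,0],[0,0.0227,0]],[[0,0,0],[0,0.0227,0]],[[0,0,0],[0,0.0227,0]],[[0,0,0],[0,0.0227,0]],[[0,0,0],[0,0.0227,0]],[[0,0,0],[0,0,0]]]'

```text
time: 33.95
eef_pos: [0.5937, -0.2657, 0.2073]
tcp_rot: [-0.002, 0.708, -0.706, 0.0]
contact_force: [0.2, 0.3, -0.4]
opening: 0.999
```

Run:
```python
from h import *
from jars import fitjar
s=get_state();print(s["eef_pos"],s["opening"])
snap("side","pics/side19.png");snap("wrist","pics/wrist19.png")
for j in[(.5952,-.2676),(.4178,-.2776),(.4254,-.3637)]:print(fitjar("pics/side19.png",j),fitjar("pics/side16.png",j),fitjar("pics/wrist19.png",j))
go([.5952,-.2676,.037],-np.pi/2)
```

```text
[ 0.59368696 -0.26574274  0.20727554] 0.9991958316934585
(array([ 0.5959, -0.2662]), np.float64(-0.582)) (array([ 0.5966, -0.2662]), np.float64(-0.564)) (array([ 0.5964, -0.2678]), np.float64(-0.917))
(array([ 0.4158, -0.2776]), np.float64(-0.766)) (array([ 0.4142, -0.2802]), np.float64(-0.751)) (array([ 0.4153, -0.2779]), np.float64(-0.725))
(array([ 0.4245, -0.3644]), np.float64(-0.913)) (array([ 0.4247, -0.3644]), np.float64(-0.89)) (array([ 0.4238, -0.3654]), np.float64(-0.752))
shift [-0.014  1.423  0.014] turn [0.0002 0.0009 0.0003]
```

send_rows --plan '[[[-0.018,0.2,0.016],[0,0,0]],[[0,0.35,0],[0,0,0]],[[0,0.35,0],[0,0,0]],[[0,0.25,0],[0,0,0]],[[0,0.17,0],[0,0,0]],[[0,0.1,0],[0,0,0]],[[0,0,0],[0,0,0]],[[0,0,0],[0,0,0]]]'

```text
time: 34.85
eef_pos: [0.5969, -0.2692, 0.0394]
tcp_rot: [0.001, -0.707, 0.707, -0.001]
contact_force: [-0.2, -0.1, -0.4]
opening: 1.004
```

send_rows --plan '[[[0,0,0],[0,0,0]],[[0,0,0],[0,0,0]],[[0,0,0],[0,0,0]]]' --gripper 0.3

```text
time: 35.15
eef_pos: [0.5969, -0.2693, 0.0397]
tcp_rot: [0.0, -0.707, 0.708, -0.001]
contact_force: [-0.8, -1.0, 0.7]
opening: 0.704
```

send_rows --plan '[[[0,0,0],[0,0,0]],[[0,0,0],[0,0,0]],[[0,0,0],[0,0,0]]]' --gripper 0.5

```text
time: 35.45
eef_pos: [0.597, -0.269, 0.0399]
tcp_rot: [0.0, -0.707, 0.707, -0.001]
contact_force: [-0.2, 1.5, 6.0]
opening: 0.601
```

send_rows --plan '[[[0,0,0],[0,0,0]],[[0,0,0],[0,0,0]]]' --gripper 0.7

```text
time: 35.65
eef_pos: [0.597, -0.269, 0.0398]
tcp_rot: [0.0, -0.707, 0.707, -0.001]
contact_force: [-0.1, 1.8, 5.4]
opening: 0.602
```

send_rows --plan '[[[0,-0.05,0],[0,0,0]],[[0,-0.15,0],[0,0,0]],[[0,-0.3,0],[0,0,0]],[[0,-0.35,0],[0,0,0]],[[0,-0.35,0],[0,0,0]],[[0,0,0],[0,0,0]]]'

```text
time: 36.25
eef_pos: [0.6001, -0.2715, 0.1925]
tcp_rot: [-0.004, -0.704, 0.71, -0.005]
contact_force: [0.1, 0.6, -0.2]
opening: 0.597
```

send_rows --plan '[[[0,0,0],[0,-0.0227,0]],[[0,0,0],[0,-0.0227,0]],[[0,0,0],[0,-0.0227,0]],[[0,0,0],[0,-0.0227,0]],[[0,0,0],[0,-0.0227,0]],[[0,0,0],[0,-0.0227,0]],[[0,0,0],[0,-0.0227,0]],[[0,0,0],[0,-0.0227,0]],[[0,0,0],[0,-0.0227,0]],[[0,0,0],[0,-0.0227,0]],[[0,0,0],[0,-0.0227,0]],[[0,0,0],[0,0,0]]]'

```text
time: 37.45
eef_pos: [0.5957, -0.2687, 0.1819]
tcp_rot: [-0.5, 0.5, -0.5, 0.5]
contact_force: [-0.0, -0.0, -1.0]
opening: 0.599
```

Run:
```python
from h import *
s=get_state();print(s["eef_pos"],s["opening"],s["contact_force"])
go([.6703,.069,.18],0)
```

```text
[ 0.5957305  -0.26872186  0.18185953] 0.5991037283931543 [-0.02996529 -0.01362693 -1.01445521]
shift [-2.814  0.016  0.621] turn [ 0.0002 -0.     -0.0001]
```

send_rows --plan '[[[-0.35,0,0.078],[0,0,0]],[[-0.35,0,0.078],[0,0,0]],[[-0.35,0,0.078],[0,0,0]],[[-0.35,0,0.078],[0,0,0]],[[-0.35,0,0.078],[0,0,0]],[[-0.35,0,0.078],[0,0,0]],[[-0.35,0,0.078],[0,0,0]],[[-0.36,0,0.075],[0,0,0]],[[0,0.25,0],[0,0,0]],[[0,0.2,0],[0,0,0]],[[0,0,0],[0,0,0]],[[0,0,0],[0,0,0]]]'

```text
time: 38.65
eef_pos: [0.6703, 0.0682, 0.128]
tcp_rot: [-0.5, 0.501, -0.5, 0.499]
contact_force: [-0.0, -0.5, -1.7]
opening: 0.599
```

send_rows --plan '[[[0,0,0],[0,0,0]],[[0,0,0],[0,0,0]],[[0,0,0],[0,0,0]]]'

```text
time: 38.95
eef_pos: [0.6716, 0.0679, 0.1302]
tcp_rot: [0.499, -0.5, 0.501, -0.5]
contact_force: [-0.2, 1.0, -1.2]
opening: 0.594
```

Run:
```python
from h import *
s=get_state();print(s["eef_pos"],s["opening"],s["contact_force"])
go([.6703,.069,.105],0)
```

```text
[0.67164939 0.06785835 0.13016332] 0.5942291149063614 [-0.21171009  1.03743402 -1.15927098]
shift [-0.01   0.21  -0.012] turn [-0.0004 -0.0001  0.    ]
```

send_rows --plan '[[[-0.006,0.08,-0.004],[0,0,0]],[[0,0.07,0],[0,0,0]],[[0,0.06,0],[0,0,0]],[[0,0,0],[0,0,0]],[[0,0,0],[0,0,0]],[[0,0,0],[0,0,0]]]'

```text
time: 39.55
eef_pos: [0.6706, 0.069, 0.1035]
tcp_rot: [0.5, -0.5, 0.5, -0.5]
contact_force: [0.3, 0.2, -1.6]
opening: 0.591
```

send_rows --plan '[[[0,0.05,0],[0,0,0]],[[0,0.04,0],[0,0,0]],[[0,0.03,0],[0,0,0]],[[0,0.015,0],[0,0,0]],[[0,0.01,0],[0,0,0]],[[0,0,0],[0,0,0]],[[0,0,0],[0,0,0]],[[0,0,0],[0,0,0]]]'

```text
time: 40.35
eef_pos: [0.6712, 0.0686, 0.0869]
tcp_rot: [0.5, -0.499, 0.501, -0.5]
contact_force: [-0.3, -1.3, 3.9]
opening: 0.595
```

Floor touched. Release and rise.

send_rows --plan '[[[0,0,0],[0,0,0]],[[0,0,0],[0,0,0]],[[0,0,0],[0,0,0]],[[0,0,0],[0,0,0]]]' --gripper 0.2

```text
time: 40.75
eef_pos: [0.6699, 0.0692, 0.0852]
tcp_rot: [-0.5, 0.5, -0.5, 0.5]
contact_force: [-0.1, 0.4, 0.1]
opening: 0.798
```

send_rows --plan '[[[0,-0.15,0],[0,0,0]],[[0,-0.25,0],[0,0,0]],[[0,-0.3,0],[0,0,0]],[[0,-0.35,0],[0,0,0]],[[0,0,0],[0,0,0]],[[0,0,0],[0,0,0]]]'

```text
time: 41.35
eef_pos: [0.6715, 0.069, 0.2156]
tcp_rot: [0.499, -0.499, 0.501, -0.501]
contact_force: [0.7, 0.6, -0.1]
opening: 0.8
```

Run:
```python
from h import *
from jars import fitjar
s=get_state();print(s["eef_pos"],s["opening"])
snap("side","pics/side20.png")
for j in[(.4178,-.2776),(.4254,-.3637)]:print(fitjar("pics/side20.png",j))
go([.4169,-.2777,.2],0);go([.4248,-.364,.2],0)
```

```text
[0.67152916 0.06903826 0.21557275] 0.7998570308135279
(array([ 0.4149, -0.279 ]), np.float64(-0.69))
(array([ 0.4245, -0.3644]), np.float64(-0.854))
shift [ 2.889  0.106 -2.113] turn [-0.0002  0.     -0.    ]
shift [ 3.609  0.106 -2.047] turn [-0.0002  0.     -0.    ]
```

send_rows --plan '[[[0.289,0,-0.211],[0,0,0]],[[0.289,0,-0.211],[0,0,0]],[[0.289,0,-0.211],[0,0,0]],[[0.289,0,-0.211],[0,0,0]],[[0.289,0,-0.211],[0,0,0]],[[0.289,0,-0.211],[0,0,0]],[[0.289,0,-0.211],[0,0,0]],[[0.289,0,-0.211],[0,0,0]],[[0.289,0,-0.211],[0,0,0]],[[0.289,0,-0.211],[0,0,0]],[[0,0.3,0],[0,0,0]],[[0,0,0],[0,0,0]]]' --gripper 0

```text
time: 42.6
eef_pos: [0.4133, -0.2758, 0.17]
tcp_rot: [-0.499, 0.505, -0.496, 0.499]
contact_force: [-0.5, 1.4, -0.4]
opening: 1.003
```

send_rows --plan '[[[0,0.2,0],[0,0,0]],[[0,0,0],[0,0,0]],[[0,0,0],[0,0,0]],[[0,0,0],[0,0,0]]]'

```text
time: 43.0
eef_pos: [0.4179, -0.2777, 0.1531]
tcp_rot: [-0.5, 0.499, -0.5, 0.5]
contact_force: [0.4, 0.5, -0.5]
opening: 0.999
```

Run:
```python
from h import *
s=get_state();print(s["eef_pos"],s["opening"])
go([.4168,-.2777,.039],0)
```

```text
[ 0.41787589 -0.27772003  0.1530682 ] 0.999288223481578
shift [-0.001  0.951 -0.01 ] turn [-0.0001  0.0002  0.0001]
```

send_rows --plan '[[[0,0.2,-0.005],[0,0,0]],[[0,0.25,0],[0,0,0]],[[0,0.25,0],[0,0,0]],[[0,0.15,0],[0,0,0]],[[0,0.1,0],[0,0,0]],[[0,0,0],[0,0,0]],[[0,0,0],[0,0,0]]]'

```text
time: 43.7
eef_pos: [0.4173, -0.2784, 0.039]
tcp_rot: [0.5, -0.499, 0.501, -0.5]
contact_force: [-0.2, -0.3, 0.3]
opening: 0.999
```

send_rows --plan '[[[0,0,0],[0,0,0]],[[0,0,0],[0,0,0]],[[0,0,0],[0,0,0]]]' --gripper 0.3

```text
time: 44.0
eef_pos: [0.417, -0.2783, 0.0388]
tcp_rot: [0.5, -0.499, 0.501, -0.5]
contact_force: [-0.3, 0.7, 0.1]
opening: 0.7
```

send_rows --plan '[[[0,0,0],[0,0,0]],[[0,0,0],[0,0,0]],[[0,0,0],[0,0,0]]]' --gripper 0.5

```text
time: 44.3
eef_pos: [0.4168, -0.2784, 0.0392]
tcp_rot: [0.5, -0.5, 0.5, -0.5]
contact_force: [-0.9, 0.7, 6.2]
opening: 0.598
```

send_rows --plan '[[[0,0,0],[0,0,0]],[[0,0,0],[0,0,0]]]' --gripper 0.7

```text
time: 44.5
eef_pos: [0.4168, -0.2784, 0.0392]
tcp_rot: [0.5, -0.5, 0.5, -0.5]
contact_force: [-1.9, 0.1, 5.7]
opening: 0.601
```

send_rows --plan '[[[0,-0.05,0],[0,0,0]],[[0,-0.15,0],[0,0,0]],[[0,-0.3,0],[0,0,0]],[[0,-0.35,0],[0,0,0]],[[0,-0.35,0],[0,0,0]],[[0,0,0],[0,0,0]]]'

```text
time: 45.1
eef_pos: [0.4196, -0.2807, 0.1894]
tcp_rot: [0.5, -0.495, 0.505, -0.5]
contact_force: [-0.0, -0.9, -1.3]
opening: 0.597
```

send_rows --plan '[[[-0.246,0,0.269],[0,0,0]],[[-0.246,0,0.269],[0,0,0]],[[-0.246,0,0.269],[0,0,0]],[[-0.246,0,0.269],[0,0,0]],[[-0.246,0,0.269],[0,0,0]],[[-0.246,0,0.269],[0,0,0]],[[-0.246,0,0.269],[0,0,0]],[[-0.246,0,0.269],[0,0,0]],[[-0.246,0,0.268],[0,0,0]],[[0,0.2,0],[0,0,0]],[[0,0.2,0],[0,0,0]],[[0,0,0],[0,0,0]]]'

```text
time: 46.3
eef_pos: [0.7032, -0.011, 0.127]
tcp_rot: [-0.503, 0.503, -0.496, 0.498]
contact_force: [0.1, -0.3, -1.6]
opening: 0.596
```

send_rows --plan '[[[0,0,0],[0,0,0]],[[0,0,0],[0,0,0]],[[0,0,0],[0,0,0]],[[0,0,0],[0,0,0]]]'

```text
time: 46.7
eef_pos: [0.7076, -0.0125, 0.1356]
tcp_rot: [0.499, -0.499, 0.501, -0.5]
contact_force: [-0.1, -0.5, -0.7]
opening: 0.601
```

Run:
```python
from h import *
s=get_state();print(s["eef_pos"],s["opening"],s["contact_force"])
go([.7074,-.0127,.104],0)
```

```text
[ 0.70761547 -0.01252025  0.13561512] 0.600955062131015 [-0.06646898 -0.52044567 -0.7210792 ]
shift [ 0.001  0.263 -0.002] turn [-0.0004 -0.0001  0.0001]
```

send_rows --plan '[[[0,0.08,0],[0,0,0]],[[0,0.08,0],[0,0,0]],[[0,0.06,0],[0,0,0]],[[0,0.04,0],[0,0,0]],[[0,0,0],[0,0,0]],[[0,0,0],[0,0,0]],[[0,0,0],[0,0,0]]]'

```text
time: 47.4
eef_pos: [0.7072, -0.0121, 0.1031]
tcp_rot: [0.5, -0.5, 0.5, -0.5]
contact_force: [-0.3, -0.6, -1.6]
opening: 0.602
```

send_rows --plan '[[[0,0.05,0],[0,0,0]],[[0,0.04,0],[0,0,0]],[[0,0.03,0],[0,0,0]],[[0,0.015,0],[0,0,0]],[[0,0.01,0],[0,0,0]],[[0,0,0],[0,0,0]],[[0,0,0],[0,0,0]],[[0,0,0],[0,0,0]]]'

```text
time: 48.2
eef_pos: [0.707, -0.0121, 0.0863]
tcp_rot: [0.5, -0.5, 0.5, -0.5]
contact_force: [-3.6, -0.1, 6.1]
opening: 0.6
```

send_rows --plan '[[[0,0,0],[0,0,0]],[[0,0,0],[0,0,0]],[[0,0,0],[0,0,0]],[[0,0,0],[0,0,0]]]' --gripper 0.2

```text
time: 48.6
eef_pos: [0.7069, -0.0121, 0.0848]
tcp_rot: [-0.5, 0.5, -0.5, 0.5]
contact_force: [-0.3, 0.4, 0.1]
opening: 0.801
```

send_rows --plan '[[[0,-0.15,0],[0,0,0]],[[0,-0.25,0],[0,0,0]],[[0,-0.3,0],[0,0,0]],[[0,-0.35,0],[0,0,0]],[[0,0,0],[0,0,0]],[[0,0,0],[0,0,0]]]'

```text
time: 49.2
eef_pos: [0.7082, -0.0123, 0.2152]
tcp_rot: [0.499, -0.498, 0.502, -0.501]
contact_force: [0.6, 0.6, 0.4]
opening: 0.801
```

Run:
```python
from h import *
from jars import fitjar
s=get_state();print(s["eef_pos"],s["opening"])
snap("side","pics/side21.png")
print(fitjar("pics/side21.png",(.4254,-.3637)))
go([.4248,-.364,.2],0)
```

```text
[ 0.70820445 -0.01229029  0.21516025] 0.8012762228492122
(array([ 0.4245, -0.3644]), np.float64(-0.863))
shift [ 2.932  0.101 -2.352] turn [-0.0002  0.      0.    ]
```

send_rows --plan '[[[0.266,0,-0.214],[0,0,0]],[[0.266,0,-0.214],[0,0,0]],[[0.266,0,-0.214],[0,0,0]],[[0.266,0,-0.214],[0,0,0]],[[0.266,0,-0.214],[0,0,0]],[[0.266,0,-0.214],[0,0,0]],[[0.266,0,-0.214],[0,0,0]],[[0.266,0,-0.214],[0,0,0]],[[0.266,0,-0.214],[0,0,0]],[[0.266,0,-0.214],[0,0,0]],[[0.266,0,-0.214],[0,0,0]],[[0,0.2,0],[0,0,0]]]' --gripper 0

```text
time: 50.45
eef_pos: [0.4227, -0.3679, 0.1892]
tcp_rot: [0.499, -0.499, 0.503, -0.498]
contact_force: [0.1, -0.1, 0.4]
opening: 1.003
```

send_rows --plan '[[[0,0.3,0],[0,0,0]],[[0,0,0],[0,0,0]],[[0,0,0],[0,0,0]],[[0,0,0],[0,0,0]],[[0,0,0],[0,0,0]]]'

```text
time: 50.95
eef_pos: [0.4254, -0.3639, 0.1532]
tcp_rot: [0.5, -0.499, 0.501, -0.5]
contact_force: [0.8, -1.1, 0.1]
opening: 1.003
```

Run:
```python
from h import *
s=get_state();print(s["eef_pos"],s["opening"])
go([.4248,-.364,.039],0)
```

```text
[ 0.42542135 -0.36388497  0.15323195] 1.0029380348066514
shift [-0.001  0.952 -0.007] turn [-0.0003  0.0001  0.0004]
```

send_rows --plan '[[[0,0.2,-0.003],[0,0,0]],[[0,0.25,0],[0,0,0]],[[0,0.25,0],[0,0,0]],[[0,0.15,0],[0,0,0]],[[0,0.1,0],[0,0,0]],[[0,0,0],[0,0,0]],[[0,0,0],[0,0,0]]]'

```text
time: 51.65
eef_pos: [0.4249, -0.364, 0.0385]
tcp_rot: [0.5, -0.499, 0.501, -0.5]
contact_force: [0.2, -1.1, 1.0]
opening: 1.0
```

send_rows --plan '[[[0,0,0],[0,0,0]],[[0,0,0],[0,0,0]],[[0,0,0],[0,0,0]]]' --gripper 0.3

```text
time: 51.95
eef_pos: [0.4245, -0.3637, 0.0382]
tcp_rot: [0.5, -0.499, 0.501, -0.5]
contact_force: [0.1, -0.6, -0.8]
opening: 0.701
```

send_rows --plan '[[[0,0,0],[0,0,0]],[[0,0,0],[0,0,0]],[[0,0,0],[0,0,0]]]' --gripper 0.5

```text
time: 52.25
eef_pos: [0.4245, -0.3638, 0.0386]
tcp_rot: [0.5, -0.5, 0.5, -0.5]
contact_force: [-1.7, 0.7, 5.9]
opening: 0.6
```

send_rows --plan '[[[0,0,0],[0,0,0]],[[0,0,0],[0,0,0]]]' --gripper 0.7

```text
time: 52.45
eef_pos: [0.4245, -0.3638, 0.0386]
tcp_rot: [0.5, -0.5, 0.5, -0.5]
contact_force: [-1.5, 0.4, 5.5]
opening: 0.598
```

send_rows --plan '[[[0,-0.05,0],[0,0,0]],[[0,-0.15,0],[0,0,0]],[[0,-0.3,0],[0,0,0]],[[0,-0.35,0],[0,0,0]],[[0,-0.35,0],[0,0,0]],[[0,0,0],[0,0,0]]]'

```text
time: 53.05
eef_pos: [0.4268, -0.3664, 0.189]
tcp_rot: [0.5, -0.495, 0.505, -0.5]
contact_force: [1.0, -0.4, -0.5]
opening: 0.599
```

send_rows --plan '[[[-0.34,0,0.1],[0,0,0]],[[-0.34,0,0.1],[0,0,0]],[[-0.34,0,0.1],[0,0,0]],[[-0.34,0,0.1],[0,0,0]],[[-0.34,0,0.1],[0,0,0]],[[-0.34,0,0.1],[0,0,0]],[[-0.34,0,0.1],[0,0,0]],[[-0.34,0,0.1],[0,0,0]],[[-0.341,0,0.1],[0,0,0]],[[0,0.2,0],[0,0,0]],[[0,0.2,0],[0,0,0]],[[0,0,0],[0,0,0]]]'

```text
time: 54.25
eef_pos: [0.5283, 0.0053, 0.1282]
tcp_rot: [-0.502, 0.503, -0.497, 0.498]
contact_force: [-1.0, 0.1, -1.4]
opening: 0.6
```

send_rows --plan '[[[0,0,0],[0,0,0]],[[0,0,0],[0,0,0]],[[0,0,0],[0,0,0]],[[0,0,0],[0,0,0]]]'

```text
time: 54.65
eef_pos: [0.5328, 0.0036, 0.1345]
tcp_rot: [0.499, -0.5, 0.501, -0.5]
contact_force: [-0.2, -0.5, -0.9]
opening: 0.596
```

Run:
```python
from h import *
s=get_state();print(s["eef_pos"],s["opening"],s["contact_force"])
go([.5325,.0035,.103],0)
```

```text
[0.53277039 0.00364714 0.13446332] 0.5960904664373193 [-0.16258808 -0.47844259 -0.87555584]
shift [ 0.001  0.262 -0.003] turn [-0.0003 -0.0001  0.0001]
```

send_rows --plan '[[[0,0.08,0],[0,0,0]],[[0,0.08,0],[0,0,0]],[[0,0.06,0],[0,0,0]],[[0,0.04,0],[0,0,0]],[[0,0,0],[0,0,0]],[[0,0,0],[0,0,0]],[[0,0,0],[0,0,0]]]'

```text
time: 55.35
eef_pos: [0.5318, 0.0041, 0.1018]
tcp_rot: [-0.5, 0.5, -0.5, 0.5]
contact_force: [-0.4, 1.3, -0.8]
opening: 0.6
```

send_rows --plan '[[[0,0.05,0],[0,0,0]],[[0,0.04,0],[0,0,0]],[[0,0.03,0],[0,0,0]],[[0,0.01,0],[0,0,0]],[[0,0.01,0],[0,0,0]],[[0,0,0],[0,0,0]],[[0,0,0],[0,0,0]],[[0,0,0],[0,0,0]]]'

```text
time: 56.15
eef_pos: [0.5318, 0.0044, 0.0858]
tcp_rot: [-0.5, 0.5, -0.5, 0.5]
contact_force: [-4.2, 3.0, 6.2]
opening: 0.601
```

send_rows --plan '[[[0,0,0],[0,0,0]],[[0,0,0],[0,0,0]],[[0,0,0],[0,0,0]],[[0,0,0],[0,0,0]]]' --gripper 0.2

```text
time: 56.55
eef_pos: [0.5323, 0.0038, 0.0852]
tcp_rot: [0.5, -0.5, 0.5, -0.5]
contact_force: [0.9, 0.2, 0.4]
opening: 0.799
```

send_rows --plan '[[[0,-0.15,0],[0,0,0]],[[0,-0.25,0],[0,0,0]],[[0,-0.3,0],[0,0,0]],[[0,-0.35,0],[0,0,0]],[[0.1,-0.25,0.2],[0,0,0]],[[0.2,0,0.3],[0,0,0]],[[0.2,0,0.3],[0,0,0]],[[0,0,0],[0,0,0]],[[0,0,0],[0,0,0]],[[0,0,0],[0,0,0]]]'

```text
time: 57.55
eef_pos: [0.6273, -0.0554, 0.2408]
tcp_rot: [-0.5, 0.5, -0.5, 0.5]
contact_force: [-0.3, -0.3, -1.1]
opening: 0.799
```

Run:
```python
from h import *
from jars import fitjar
from nests import circ
s=get_state();print(s["eef_pos"],s["opening"],s["time"])
for n in("wrist","side","scene"):snap(n,f"pics/{n}22.png")
im=cv2.imread("pics/wrist22.png").astype(int)
from scipy.optimize import minimize
g=cv2.resize(cv2.imread("pics/wrist22.png"),None,fx=4,fy=4).min(2)
# top-disc fit of each jar: white disc at z=.109
for nm,c in dict(n0=(.6703,.0678),n2=(.5325,.0035),n4=(.6571,-.0835),n5=(.7074,-.012)).items():
    def cost(q):
        def mask(r):
            a=np.zeros(g.shape,np.uint8);cv2.fillPoly(a,[np.int32(np.round((circ("pics/wrist22.png",np.array(q),r,.109)+.5)*64-8))],1,shift=4);return a
        i=mask(.027);o=mask(.031)-i
        return -(g[i>0].mean()-g[o>0].mean()) if o.any() else 0
    r=min((minimize(cost,np.array(c)+o,method="Nelder-Mead",options=dict(initial_simplex=np.array(c)+o+np.array([[0,0],[.005,0],[0,.005]]),xatol=2e-4)) for o in([0,0],[.004,.004],[-.004,-.004])),key=lambda r:r.fun)
    print(nm,r.x.round(4),"d mm",((r.x-c)*1e3).round(1),round(r.fun,1))
# change around post/lever/puller since s13
for n in("scene",):
    a=cv2.imread("pics/s13.png");b=cv2.imread("pics/scene22.png")
    for nm,X in dict(eye=(.63,.22,.065),lever=(.74,.18,.07),puller=(.46,.398,.04),rod=(.54,.398,.05)).items():
        p=proj("pics/s13.png",[X])[0].astype(int);A=a[p[1]-12:p[1]+12,p[0]-12:p[0]+12].astype(int);B=b[p[1]-12:p[1]+12,p[0]-12:p[0]+12].astype(int);print(nm,p,np.abs(A-B).mean().round(1))
c=np.hstack([cv2.resize(cv2.imread("pics/wrist22.png"),(480,360)),cv2.resize(cv2.imread("pics/scene22.png")[150:320,150:480],(320,165)) if 0 else cv2.resize(cv2.imread("pics/scene22.png")[150:320,170:330],(320,360))])
cv2.imwrite("pics/c22.png",c)
```

```text
[ 0.62731234 -0.05540979  0.24084513] 0.799302057458152 57.55
n0 [0.6705 0.0664] d mm [ 0.2 -1.4] -42.5
n2 [0.5334 0.0041] d mm [0.9 0.6] -41.0
n4 [ 0.6555 -0.0848] d mm [-1.6 -1.3] -26.8
n5 [ 0.706 -0.011] d mm [-1.4  1. ] -47.0
eye [338 240] 5.6
lever [312 269] 8.1
puller [417 218] 13.3
rod [417 236] 6.2
```

Run:
```python
from h import *
def mt(fa,fb,X,w=11):
    a=cv2.imread(fa);b=cv2.imread(fb);p=proj(fa,[X])[0].astype(int)
    T=a[p[1]-w:p[1]+w,p[0]-w:p[0]+w];S=b[p[1]-w-8:p[1]+w+8,p[0]-w-8:p[0]+w+8]
    r=cv2.matchTemplate(S,T,cv2.TM_CCOEFF_NORMED);_,v,_,l=cv2.minMaxLoc(r);return np.array(l)-8,round(v,3)
for f,n in(("pics/scene1.png","scene22"),("pics/side1.png","side22")):
    print(n,"puller",mt(f,f"pics/{n}.png",(.46,.398,.045)),"rod",mt(f,f"pics/{n}.png",(.54,.398,.045)),"tin",mt(f,f"pics/{n}.png",(.68,-.242,.03)),"spanner",mt(f,f"pics/{n}.png",(.45,.30,.0)))
print("eye/lever vs after unhooking",mt("pics/s12.png","pics/scene22.png",(.645,.22,.065)),mt("pics/s12.png","pics/scene22.png",(.74,.17,.07)),mt("pics/s12.png","pics/scene22.png",(.68,.15,.07)))
print("for contrast, start",mt("pics/scene1.png","pics/scene22.png",(.74,.17,.07)))
```

```text
scene22 puller (array([0, 0]), 0.971) rod (array([0, 0]), 0.986) tin (array([0, 0]), 0.875) spanner (array([0, 0]), 0.991)
side22 puller (array([0, 0]), 0.999) rod (array([0, 0]), 0.997) tin (array([0, 0]), 0.988) spanner (array([0, 0]), 0.995)
eye/lever vs after unhooking (array([0, 0]), 0.962) (array([0, 0]), 0.989) (array([-1,  1]), 0.987)
for contrast, start (array([-4, -3]), 0.776)
```

Everything is in place and unmoved, so I'm handing the job in.

```bash
python3 -c "
from plant import *
print(get_state()['contact_force'],sign_off())"
```

```text
the job is handed in; nothing more can be done
[0.196549   0.45309075 0.59898177] None
```

The job is done and handed in at about 57.6 s of the 208 s; no verdict was reported.

- **Spring:** I stretched it with the puller, and its eye dropped over the post and drew the lever shut. The last picture of the spring showed the eye under the ball head with no load on the puller. In the final images the eye and lever match the pictures taken just after unhooking, to within about a pixel.
- **Puller:** It is back in its rest. In the final scene and side images it sits where it did at the start, with no pixel shift.
- **Jars:** Only four were on the mat. They stand in four nests, touching the floor at about z 47 mm when set down, and within about 2.1 mm of the nest centres in the last wrist image.
- **Bystanders:** The tin and spanner show no shift in either image.

Some things did not go cleanly or could not be fully checked:

- **First grasp slipped:** My first grip on one jar slipped off and moved it about 5 mm. It stayed upright, and I took it again with a slightly lower, firmer grip.
- **Jar positions:** Readings from the scene camera disagreed with the wrist camera by up to about 20 mm, so I relied on the wrist readings.
- **Final view refused:** I had used up the 16 allowed pictures, so the last checks are numerical and I did not see the finished scene.
- **Nest fit:** The fit that located the nests was rough, but it agreed with my hand readings to about 1 mm.

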